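# Two dressing stones from the gravity magazine

### The arm

A 6-joint arm with a two-finger parallel gripper is mounted at the origin on a cart in front of the work surface, level with it; the furniture and walls round the work are solid. World frame = base frame: x ahead of the robot, y to its left, z up, the work surface at z = 0. Lengths are in m, angles in rad, forces in N, time in s.
With the tool pointing down it reaches from about 0.275 to 0.725 m from the base axis. Payload 5.6 kg.
Tool frame: the origin (TCP) lies midway between the tips of the shut fingers; the grasp point (between the pads) lies 19 mm behind it (ctrl.pinch_z is the distance from the TCP to the grasp point, in m); y points along the fingers, x is the direction in which the jaws open and shut, and the axes are right-handed (so a half turn about y gives the same grasp; the last joint's range is limited). The gripper opens to 85 mm and grips with 20 to 120 N. Pads are 22 mm wide; open, the fingers measure 114 mm over their backs; the gripper's body (76 mm by 85 mm) begins 54 mm behind the grasp point. The pads swing forward as they close: fully open they stand 13 mm farther back than shut.
Start: joints at [1.452, 0.255, 0.108, 0, -1.424, -0.285], TCP at [0.216, 0.506, 0.231] pointing down, gripper open.
Joint ranges: [-2.95, 2.95], [-1.21, 1.97], [-1.09, 1.5], [-2.87, 1.71], [-2.94, -0.07], [-3.05, 3.05]. Speed limits (rad/s): [2.57, 2.57, 3.14, 3.14, 3.14, 3.14].

### API

Orientations are given as a 3x3 rotation matrix whose columns are the frame's x, y, z axes.
In Python, from workcell import ctrl, vision, close_job gives the robot as it stands.
- The arm moves only by the tool apply_moves, never from a script. Its argument "steps" is a list of rows, each an object with "delta_pos": the shift along the tool's x, y, z in mm, a list of three; "rotation": the turn, a rotation vector about the tool's x, y, z in degrees, a list of three. A call has exactly 8 rows; each row shifts and turns the commanded pose from where the row before left it, along the tool's axes as they then stand; what a row does not reach is not made up. A row lasts 1/10 s, in which the tool goes at most 50 mm and 8.59 degrees, less where a joint would pass 70% of its speed; a pose out of reach is approached as far as the arm can. A call with a gripper value outside its range is refused whole. "gripper" is the finger opening in mm, from 0 to 85.4, set as the call begins (left out, the last holds). The fingers move at their own pace and stop on an object; "newtons" is the grip in N (left out, the last holds). Time passes only in rows, so rows that do not move let the fingers close, or fill a call up. It gives the time, the measured TCP pose, the force and the opening at its end, in the units of the state.
- ctrl.observe(): the state, without advancing time (a new reading comes with each control period).
- vision.capture(name): name is "side" or "top" or "wrist"; returns a dict with "img" (480x640x3 uint8, red, green, blue), "range_z" (480x640 float32, m along the optical axis (not along the pixel's ray), 0 where there is no reading), "K" (3x3 intrinsics, pixels), "dist_coeffs" ([k1, k2, p1, p2, k3] as OpenCV has them; the pictures are not rectified), "camera_from_world" (4x4, takes a point from world to camera coordinates); the wrist camera has in their place "hand_eye" (4x4, takes a point from camera to tool coordinates, whose origin is the TCP and whose axes are the tool frame's). Camera axes: x right, y down, z forward; pixel columns grow to the right and rows downward; lengths in m; the calibration is good to about 2 mm. A picture is of the moment at which its call begins: read the wrist's pose just before it.
- close_job(): hands the job in, once; it reports no verdict.
The state is a dict: "time_s": time; "joints": joint angles; "joint_velocities": joint speeds; "joint_torque": joint torques, N m; "position": TCP position; "ee_rot": TCP orientation; "force": force on the tool from outside, world axes, zero at the start; "ft_torque": the same for the moment, N m; "finger_gap": finger opening in m.
Only numpy, scipy, OpenCV 4.12 (cv2) and the standard library are available. Lean on these libraries where they do the work, as an engineer would, in place of code of your own. Each camera call takes 0.05 s, during which the arm holds its last target.

### The job

Set out two dressing stones in the tray: feed them one at a time from the bottom of the magazine with its pusher, draw each one straight out and lay it gently, flat and lengthwise, one in each bay of the tray, roughly in the middle. The two upper stones must stay in the magazine, and at the end the pusher must be drawn fully back so that they have dropped down onto the deck. Leave the hammer, the tape roll and the rough rock alone.

Things in the scene. Friction and masses are not known exactly. Their poses are not given: they have to be found in the camera images.
- magazine: Fixed gravity magazine: plywood base, tower of four aluminium corner angles holding a pile of stones. Origin: on the bench under the middle of the pile. Own -y is the feed direction (world -y turned up to 0.15 rad). Deck under the pile: z = 20 mm. Tower: x -36 to 36, y -60 to 60, top z = 116 mm; stones have 2 mm play at the sides, 3 mm at the ends. Behind it a 60 mm wide track runs to y = +232 mm.
- gate (a point): Point on the deck below the tower's front angles, at y = -57, z = 20 mm in the magazine's frame. The gap there is 24 mm high and a stone 18 mm, so only the bottom stone can leave. In front, the deck is a tongue only 32 mm wide, out to y = -148 mm: a stone on it overhangs 9 mm on each side and can be gripped from above across its 50 mm width.
- feed_out (a point): Point on the tongue at y = -83, z = 20 mm in the magazine's frame: about where the centre of the bottom stone's underside comes to lie when the pusher is fully forward. It then stands out 73 mm, its rear 20 to 27 mm under the pile: draw it on along -y until clear before lifting. The pusher may go back before (the pile then leans on the stone's rear, the stone stays) or after.
- pusher (a joint): Pusher slide, m: 0 = fully back, 0.105 = fully forward along the magazine's -y. Stays where left; 2.5 N moves it, about 5 N with the pile's friction. A flat blade 30 mm wide, 12 mm high (thinner than a stone) on the deck; from about 0.02 on it pushes the bottom stone. When that stone is gone the pile rests on the blade, and drops to the deck only once the pusher is back below 0.02.
- pusher_grip (a point): Point inside the pusher's upright wooden grip, a post 26 x 26 mm, 46 mm tall (top 78 mm above the bench); this point is 62 mm above the bench, 16 mm below the top. It lies at x = 0 and y = +205 mm in the magazine's frame with the pusher at 0, y = +100 mm at 0.105. Can be gripped from above or pushed from either side.
- stone_1: One of four identical plain grey dressing stones, flat bars 50 x 100 x 18 mm (x, y, z), 0.11 to 0.23 kg. Origin: centre of its underside; own y along its length, z up through its thickness. At the start the bottom one of the pile, long side along the magazine's y.
- stone_2: One of four identical plain grey dressing stones, flat bars 50 x 100 x 18 mm (x, y, z), 0.11 to 0.23 kg. Origin: centre of its underside; own y along its length, z up through its thickness. At the start second from the bottom.
- stone_3: One of four identical plain grey dressing stones, flat bars 50 x 100 x 18 mm (x, y, z), 0.11 to 0.23 kg. Origin: centre of its underside; own y along its length, z up through its thickness. At the start third from the bottom; it must stay in the magazine and end on the deck.
- stone_4: One of four identical plain grey dressing stones, flat bars 50 x 100 x 18 mm (x, y, z), 0.11 to 0.23 kg. Origin: centre of its underside; own y along its length, z up through its thickness. At the start the top one; it must stay in the magazine and end on stone_3.
- tray: Fixed low wooden tray 210 x 144 mm (x, y), 11 mm high, turned up to 0.25 rad. Origin: on the bench under its middle. Floor 6 mm above the bench; rim and divider 6 mm thick. The divider along its own y makes two bays, each 96 (x) by 132 mm (y) inside, centred 51 mm to either side of the origin along the tray's x. Stones lie lengthwise along the tray's y.
- tape_roll: Black tape roll lying flat, 62 x 59 x 19 mm, origin under its middle. Leave alone.
- chasing_hammer: Hammer with a wooden handle lying flat, 63 x 234 x 30 mm, long in y, origin under its middle. Leave alone.
- rough_0: Rough brown rock 44 x 52 x 36 mm, origin under its middle. Leave alone.
Things that resemble listed ones, but are neither listed nor needed, are in the scene too. Leave any pink look-alike of the stone_4 alone.

How it is judged:
On the way, in this order (a step that is already met when the one before it is completed fails the run):
1. the bottom stone lies flat in a bay of the tray while the second is still in the magazine (((x of stone_1 in the frame of tray between 0.026 and 0.076 m and y of stone_1 in the frame of tray between -0.025 and 0.025 m and z of stone_1 in the frame of tray between 0.002 and 0.01 m and angle between stone_1's own z axis and vertical below 0.06 rad) or (x of stone_1 in the frame of tray between -0.076 and -0.026 m and y of stone_1 in the frame of tray between -0.025 and 0.025 m and z of stone_1 in the frame of tray between 0.002 and 0.01 m and angle between stone_1's own z axis and vertical below 0.06 rad)) and y of stone_2 in the frame of magazine above -0.03 m), for 0.2 s.
2. the second stone lies flat in the tray too (((x of stone_2 in the frame of tray between 0.026 and 0.076 m and y of stone_2 in the frame of tray between -0.025 and 0.025 m and z of stone_2 in the frame of tray between 0.002 and 0.01 m and angle between stone_2's own z axis and vertical below 0.06 rad) or (x of stone_2 in the frame of tray between -0.076 and -0.026 m and y of stone_2 in the frame of tray between -0.025 and 0.025 m and z of stone_2 in the frame of tray between 0.002 and 0.01 m and angle between stone_2's own z axis and vertical below 0.06 rad))), for 0.2 s.
At the end, for the whole second after the job is handed in: stone_1 and stone_2 lie still and flat on the tray's floor, one in each bay, within 25 mm of the bay's centre across it and 25 mm along it and within 0.35 rad of lengthwise; the pusher stands below 0.02; stone_3 lies flat on the deck in the magazine and stone_4 flat on it, at rest ((((x of stone_1 in the frame of tray between 0.026 and 0.076 m and y of stone_1 in the frame of tray between -0.025 and 0.025 m and z of stone_1 in the frame of tray between 0.002 and 0.01 m and angle between stone_1's own z axis and vertical below 0.06 rad) and (x of stone_2 in the frame of tray between -0.076 and -0.026 m and y of stone_2 in the frame of tray between -0.025 and 0.025 m and z of stone_2 in the frame of tray between 0.002 and 0.01 m and angle between stone_2's own z axis and vertical below 0.06 rad)) or ((x of stone_1 in the frame of tray between -0.076 and -0.026 m and y of stone_1 in the frame of tray between -0.025 and 0.025 m and z of stone_1 in the frame of tray between 0.002 and 0.01 m and angle between stone_1's own z axis and vertical below 0.06 rad) and (x of stone_2 in the frame of tray between 0.026 and 0.076 m and y of stone_2 in the frame of tray between -0.025 and 0.025 m and z of stone_2 in the frame of tray between 0.002 and 0.01 m and angle between stone_2's own z axis and vertical below 0.06 rad))) and linear speed of each of stone_1, stone_2, stone_3, stone_4 below 0.02 m/s and angle between the y axis of each of stone_1, stone_2 and the y axis of tray, either way round below 0.35 rad and value of joint pusher below 0.02 m and x of stone_3 in the frame of magazine between -0.012 and 0.012 m and y of stone_3 in the frame of magazine between -0.016 and 0.016 m and z of stone_3 in the frame of magazine between 0.016 and 0.025 m and angle between each of stone_3, stone_4's own z axis and vertical below 0.06 rad and x of stone_4 in the frame of magazine between -0.012 and 0.012 m and y of stone_4 in the frame of magazine between -0.016 and 0.016 m and z of stone_4 in the frame of magazine between 0.034 and 0.043 m); the robot touches nothing.
It fails at once if one of the two upper stones leaves the magazine or is lifted 20 mm (not (x of stone_3 in the frame of magazine between -0.012 and 0.012 m and y of stone_3 in the frame of magazine between -0.016 and 0.016 m and z of stone_3 in the frame of magazine between 0.01 and 0.076 m) or not (x of stone_4 in the frame of magazine between -0.012 and 0.012 m and y of stone_4 in the frame of magazine between -0.016 and 0.016 m and z of stone_4 in the frame of magazine between 0.01 and 0.094 m)).
It fails at once if a stone is dropped: it falls free by more than about 3 cm ((contact force between stone_1 and the fingers below 0.05 N and linear speed of stone_1 above 0.8 m/s) or (contact force between stone_2 and the fingers below 0.05 N and linear speed of stone_2 above 0.8 m/s)).
It fails at once if a bystander (hammer, tape roll, rock) is moved more than 25 mm (distance of any of tape_roll, chasing_hammer, rough_0 from where it was at the start of the episode above 0.025 m).
It also fails if it takes over 72 s, if anything falls off the work surface, if the arm or the gripper's body presses on something with over 40 N, if the wrist force passes 120 N, or if a joint passes its speed limit or range.

## Working session

There is one attempt and no reset: what is moved stays moved. The work goes in short steps, Python scripts to look and compute and a tool call to move; the robot and the scene stay as the last step left them, time stands still between calls to the robot, and variables do not carry over. Pictures are saved under pics/ and viewed, and the job is handed in when it is done.

Besides the shell and the picture viewer there is one more tool, called after "Call:" as name(argument=value, ...) on one line, values as JSON. apply_moves: Moves the arm, as the interface text tells. Its arguments: {"type":"object","properties":{"steps":{"type":"array"},"gripper":{"type":"number"},"newtons":{"type":"number"}},"required":["steps"]}

```bash
mkdir -p pics; ls; cat > h.py <<'E'
import numpy as np,cv2
from workcell import ctrl,vision
def shot(n,f):
    c=vision.capture(n); cv2.imwrite(f'pics/{f}.png',c['img'][:,:,::-1]); np.savez(f'pics/{f}.npz',**c); return c
def ray(c,uv,T=None):
    p=cv2.undistortPoints(np.array(uv,float).reshape(-1,1,2),c['K'],c['dist_coeffs']).reshape(-1,2)
    d=np.c_[p,np.ones(len(p))]
    M=np.linalg.inv(c['camera_from_world']) if T is None else T
    return M[:3,3],d@M[:3,:3].T
def onplane(c,uv,z,T=None):
    o,d=ray(c,uv,T); s=(z-o[2])/d[:,2]; return o+d*s[:,None]
def pts(c,T=None):
    v,u=np.mgrid[0:480,0:640]; uv=np.stack([u.ravel(),v.ravel()],1)
    o,d=ray(c,uv,T); P=o+d*c['range_z'].reshape(-1,1); P[c['range_z'].ravel()==0]=np.nan
    return P.reshape(480,640,3)
E
python3 - <<'E'
from h import *
s=ctrl.observe();print({k:np.round(v,3).tolist() for k,v in s.items()}, ctrl.pinch_z)
for n in('top','side','wrist'):
    c=shot(n,n+'0')
    if n!='wrist': print(n,np.linalg.inv(c['camera_from_world']).round(3)[:3],c['K'][0,0])
    else: print(c['hand_eye'].round(4))
E
```

```text
pics
{'time_s': 0.0, 'joints': [1.452, 0.256, 0.107, -0.0, -1.424, -0.285], 'joint_velocities': [-0.002, -0.0, -0.0, -0.0, -0.002, 0.0], 'joint_torque': [-0.003, -38.663, 23.795, 5.365, -0.006, 0.0], 'position': [0.216, 0.505, 0.23], 'ee_rot': [[-0.393, -0.001, 0.92], [-0.92, -0.002, -0.393], [0.002, -1.0, 0.0]], 'force': [0.26, 0.143, 0.474], 'ft_torque': [0.043, -0.035, -0.043], 'finger_gap': 0.085} 0.0187
top [[-0.027 -0.984  0.176  0.373]
 [-0.999  0.024 -0.021  0.032]
 [ 0.016 -0.176 -0.984  1.181]] 500.6524361098162
side [[ 0.835 -0.233  0.498 -0.003]
 [-0.549 -0.391  0.739 -0.867]
 [ 0.023 -0.891 -0.454  0.614]] 568.595955473883
[[ 1.000e+00 -1.000e-04 -9.000e-04  5.000e-04]
 [ 8.000e-04 -2.615e-01  9.652e-01 -1.430e-01]
 [-3.000e-04 -9.652e-01 -2.615e-01  6.550e-02]
 [ 0.000e+00  0.000e+00  0.000e+00  1.000e+00]]
```

View pics/top0.png

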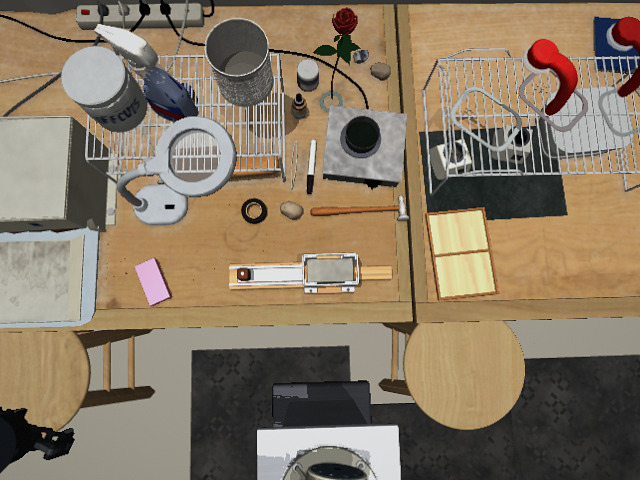

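View pics/side0.png

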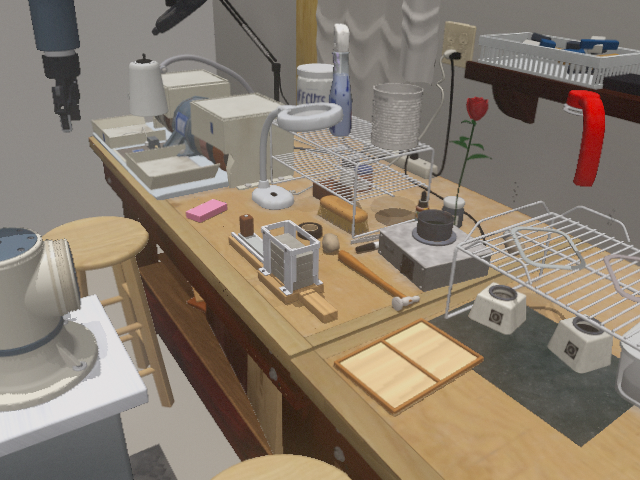

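View pics/wrist0.png

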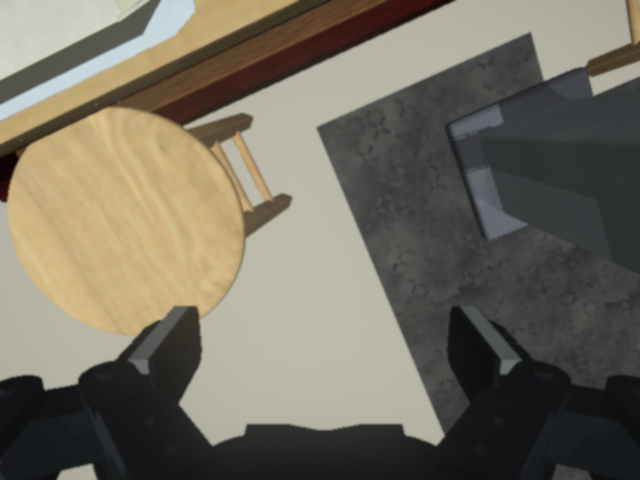

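```bash
python3 - <<'E'
from h import *
c=dict(np.load('pics/top0.npz')); P=pts(c)
i=c['img'][:,:,::-1]
cv2.imwrite('pics/crop1.png',cv2.resize(i[235:310,215:415],None,fx=4,fy=4,interpolation=cv2.INTER_CUBIC))
cv2.imwrite('pics/crop2.png',cv2.resize(i[200:305,415:505],None,fx=5,fy=5,interpolation=cv2.INTER_CUBIC))
for u,v in[(330,268),(380,272),(245,272),(280,274),(445,230),(470,275),(430,252),(290,300),(470,305)]: print(u,v,P[v,u].round(3))
E
```

```text
330 268 [ 0.497 -0.012  0.095]
380 272 [ 0.493 -0.131  0.023]
245 272 [0.495 0.174 0.083]
280 274 [0.494 0.1   0.033]
445 230 [ 0.592 -0.294  0.01 ]
470 275 [ 0.483 -0.348  0.005]
430 252 [ 0.541 -0.258 -0.003]
290 300 [0.435 0.08  0.008]
470 305 [ 0.412 -0.344 -0.001]
```

View pics/crop1.png

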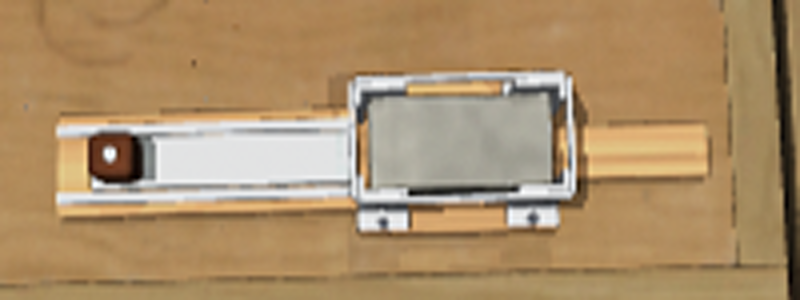

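View pics/crop2.png

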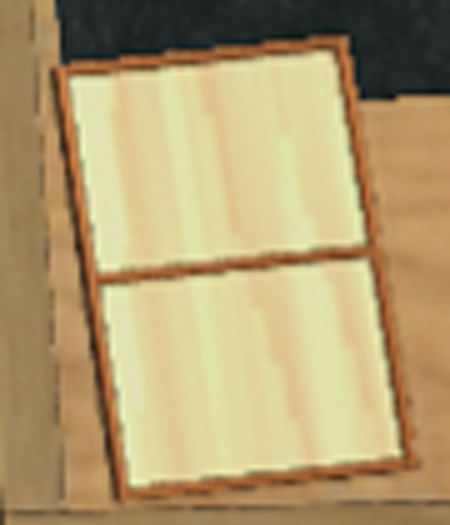

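```bash
python3 - <<'E'
from h import *
c=dict(np.load('pics/top0.npz'))
f=lambda L,k,u0,v0:[((x+.5)/k-.5+u0,(y+.5)/k-.5+v0) for x,y in L]
T=onplane(c,f([(349,77),(572,73),(575,198),(352,205)],4,215,235),.116);print('tower',T.round(4),T.mean(0))
for a,b in((0,1),(1,2),(2,3),(3,0)):print(np.linalg.norm(T[a]-T[b]))
G=onplane(c,f([(708,125),(708,178),(585,128),(585,178)],4,215,235),.02);print('tongue',G)
K=onplane(c,f([(111,155)],4,215,235),.078);print('grip',K)
W=onplane(c,f([(58,125),(58,205),(350,112),(350,203)],4,215,235),.02);print('track',W)
R=onplane(c,f([(55,68),(348,36),(415,465),(118,502)],5,415,200),.011);print('tray',R.round(4),R.mean(0))
for a,b in((0,1),(1,2),(2,3),(3,0)):d=R[b]-R[a];print(np.linalg.norm(d),np.arctan2(d[1],d[0]))
# side camera
s=dict(np.load('pics/side0.npz'));i=s['img'][:,:,::-1]
cv2.imwrite('pics/crop3.png',cv2.resize(i[200:330,220:350],None,fx=4.5,fy=4.5,interpolation=cv2.INTER_CUBIC))
E
```

```text
tower [[ 0.5271  0.0481  0.116 ]
 [ 0.5262 -0.0719  0.116 ]
 [ 0.459  -0.0708  0.116 ]
 [ 0.4584  0.0479  0.116 ]] [ 0.49269907 -0.01167644  0.116     ]
0.11996549377126979
0.067224358459727
0.11869812237715394
0.06866252529726916
tongue [[ 0.50737263 -0.15968273  0.02      ]
 [ 0.47637798 -0.15805057  0.02      ]
 [ 0.5074682  -0.08756737  0.02      ]
 [ 0.47826482 -0.08634327  0.02      ]]
grip [[0.49244238 0.18070806 0.078     ]]
track [[0.51702419 0.21928575 0.02      ]
 [0.47051977 0.21911231 0.02      ]
 [0.52036089 0.04933962 0.02      ]
 [0.46733162 0.05047928 0.02      ]]
tray [[ 0.6336 -0.2499  0.011 ]
 [ 0.6461 -0.3936  0.011 ]
 [ 0.4389 -0.4076  0.011 ]
 [ 0.4255 -0.2661  0.011 ]] [ 0.53603355 -0.32929299  0.011     ]
0.1441843059436583 -1.4837333029744861
0.20776665458722457 -3.073911337549163
0.14218437174206652 1.6645514035452151
0.2086889406498173 0.07736661046540048
```

View pics/crop3.png

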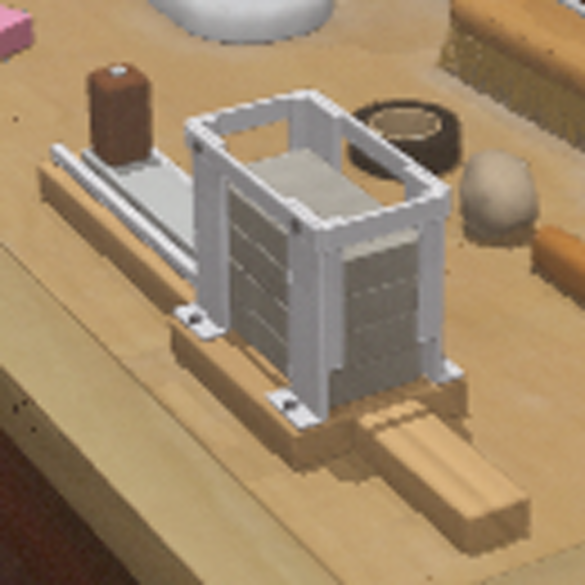

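```bash
cat >> h.py <<'E'
from scipy.spatial.transform import Rotation as Ro
def plan(tgt,yawdeg,n):
    "yawdeg: angle of tool x in world"
    s=ctrl.observe();p=np.array(s['position']);R=np.array(s['ee_rot'])
    x=np.array([np.cos(np.radians(yawdeg)),np.sin(np.radians(yawdeg)),0]);y=np.array([0,0,-1.]);Rt=np.c_[x,y,np.cross(x,y)]
    rv=Ro.from_matrix(R.T@Rt).as_rotvec()
    d=(np.array(tgt)-p)*1e3
    print('pos',p.round(4),'tot world mm',d.round(1),'rot',np.degrees(rv).round(2),'tool-frame total (no rot)',(R.T@d).round(1))
    for k in range(n):
        Rk=R@Ro.from_rotvec(rv*k/n).as_matrix()
        print((Rk.T@d/n).round(0).tolist(),np.degrees(rv/n).round(2).tolist())
E
python3 - <<'E'
from h import *
c=dict(np.load('pics/top0.npz')); P=pts(c)
m=(P[...,0]>.45)&(P[...,0]<.76)&(P[...,1]<-.15)&(P[...,1]>-.55)&(P[...,2]>.04)
Q=P[m]
for a in np.arange(.45,.76,.03):
    q=Q[(Q[:,0]>=a)&(Q[:,0]<a+.03)]
    if len(q):print(a.round(2),len(q),q[:,2].max().round(3),q[:,1].min().round(3),q[:,1].max().round(3))
plan((.4927,.181,.15),180,12)
E
```

```text
0.66 566 0.195 -0.549 -0.264
0.69 552 0.183 -0.549 -0.15
0.72 1011 0.378 -0.549 -0.15
0.75 623 0.41 -0.549 -0.15
pos [0.2159 0.5054 0.2306] tot world mm [ 276.8 -324.4  -80.6] rot [-6.000e-02  6.686e+01  7.000e-02] tool-frame total (no rot) [189.4  80.9 382. ]
[16.0, 7.0, 32.0] [-0.0, 5.57, 0.01]
[13.0, 7.0, 33.0] [-0.0, 5.57, 0.01]
[9.0, 7.0, 34.0] [-0.0, 5.57, 0.01]
[6.0, 7.0, 35.0] [-0.0, 5.57, 0.01]
[3.0, 7.0, 35.0] [-0.0, 5.57, 0.01]
[-1.0, 7.0, 36.0] [-0.0, 5.57, 0.01]
[-4.0, 7.0, 35.0] [-0.0, 5.57, 0.01]
[-8.0, 7.0, 35.0] [-0.0, 5.57, 0.01]
[-11.0, 7.0, 34.0] [-0.0, 5.57, 0.01]
[-14.0, 7.0, 33.0] [-0.0, 5.57, 0.01]
[-17.0, 7.0, 31.0] [-0.0, 5.57, 0.01]
[-20.0, 7.0, 29.0] [-0.0, 5.57, 0.01]
```

Call:
apply_moves(steps=[{"delta_pos":[16,7,32],"rotation":[0,5.57,0]},{"delta_pos":[13,7,33],"rotation":[0,5.57,0]},{"delta_pos":[9,7,34],"rotation":[0,5.57,0]},{"delta_pos":[6,7,35],"rotation":[0,5.57,0]},{"delta_pos":[3,7,35],"rotation":[0,5.57,0]},{"delta_pos":[-1,7,36],"rotation":[0,5.57,0]},{"delta_pos":[-4,7,35],"rotation":[0,5.57,0]},{"delta_pos":[-8,7,35],"rotation":[0,5.57,0]}], gripper=85, newtons=40)

```text
time_s: 0.95
position: [0.4004, 0.2877, 0.1749]
ee_rot: [[-0.927, -0.0, 0.376], [-0.376, -0.0, -0.927], [0.0, -1.0, 0.0]]
force: [0.3, 0.3, -0.1]
finger_gap: 0.0854
```

Call:
apply_moves(steps=[{"delta_pos":[-11,7,34],"rotation":[0,5.57,0]},{"delta_pos":[-14,7,33],"rotation":[0,5.57,0]},{"delta_pos":[-17,7,31],"rotation":[0,5.57,0]},{"delta_pos":[-20,7,29],"rotation":[0,5.57,0]},{"delta_pos":[0,0,0],"rotation":[0,0,0]},{"delta_pos":[0,0,0],"rotation":[0,0,0]},{"delta_pos":[0,0,0],"rotation":[0,0,0]},{"delta_pos":[0,0,0],"rotation":[0,0,0]}])

```text
time_s: 1.75
position: [0.491, 0.1809, 0.1476]
ee_rot: [[-1.0, 0.0, 0.002], [-0.002, 0.0, -1.0], [-0.0, -1.0, -0.0]]
force: [-0.2, -0.5, -0.6]
finger_gap: 0.085
```

```bash
python3 - <<'E'
from h import *
plan((.4927,.181,.046),180,1)
s=ctrl.observe();print(s['force'],s['joints'])
shot('wrist','w1')
E
```

```text
pos [0.491  0.1809 0.1476] tot world mm [ 1.700e+00  1.000e-01 -1.016e+02] rot [ 0.03  0.12 -0.03] tool-frame total (no rot) [ -1.7 101.6  -0. ]
[-2.0, 102.0, -0.0] [0.03, 0.12, -0.03]
[-0.20835582 -0.53213479 -0.64338279] [ 6.52573016e-01  2.43675505e-01 -1.23294398e-01 -8.66279357e-05
 -1.20321257e+00 -6.50452033e-01]
```

View pics/w1.png

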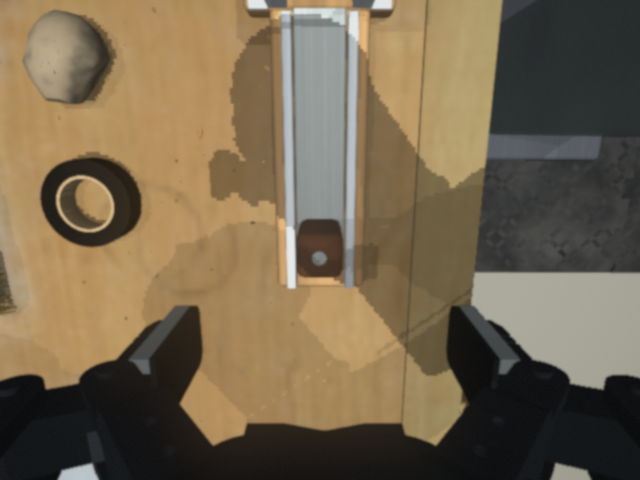

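```bash
cat >> h.py <<'E'
def wT(c,s):
    T=np.eye(4);T[:3,:3]=s['ee_rot'];T[:3,3]=s['position'];return T@c['hand_eye']
E
python3 - <<'E'
from h import *
c=dict(np.load('pics/w1.npz'));s=ctrl.observe();T=wT(c,s)
print(onplane(c,[(319.5,258)],.078,T),onplane(c,[(299,276),(342,276)],.078,T))
print(onplane(c,[(278,284),(362,284),(272,15),(368,15)],.02,T))
E
```

```text
[[0.49274646 0.18064922 0.078     ]] [[0.50394554 0.19095121 0.078     ]
 [0.4804783  0.19090533 0.078     ]]
[[0.52240858 0.21772781 0.02      ]
 [0.46373978 0.21761257 0.02      ]
 [0.52131851 0.04842558 0.02      ]
 [0.46457976 0.04832846 0.02      ]]
```

Call:
apply_moves(steps=[{"delta_pos":[-2,20,0],"rotation":[0,0,0]},{"delta_pos":[0,25,0],"rotation":[0,0,0]},{"delta_pos":[0,25,0],"rotation":[0,0,0]},{"delta_pos":[0,20,0],"rotation":[0,0,0]},{"delta_pos":[0,10,0],"rotation":[0,0,0]},{"delta_pos":[0,0,0],"rotation":[0,0,0]},{"delta_pos":[0,0,0],"rotation":[0,0,0]},{"delta_pos":[0,0,0],"rotation":[0,0,0]}])

```text
time_s: 2.6
position: [0.4941, 0.1808, 0.0486]
ee_rot: [[-1.0, 0.002, 0.001], [-0.001, 0.001, -1.0], [-0.002, -1.0, -0.001]]
force: [0.3, 0.9, 0.2]
finger_gap: 0.0848
```

Call:
apply_moves(steps=[{"delta_pos":[0,0,0],"rotation":[0,0,0]},{"delta_pos":[0,0,0],"rotation":[0,0,0]},{"delta_pos":[0,0,0],"rotation":[0,0,0]},{"delta_pos":[0,0,0],"rotation":[0,0,0]},{"delta_pos":[0,0,0],"rotation":[0,0,0]},{"delta_pos":[0,0,0],"rotation":[0,0,0]},{"delta_pos":[0,0,0],"rotation":[0,0,0]},{"delta_pos":[0,0,0],"rotation":[0,0,0]}], gripper=10, newtons=40)

```text
time_s: 3.4
position: [0.4939, 0.1802, 0.0476]
ee_rot: [[-1.0, 0.001, 0.001], [-0.001, 0.0, -1.0], [-0.001, -1.0, -0.0]]
force: [4.0, -0.4, 2.0]
finger_gap: 0.0251
```

Call:
apply_moves(steps=[{"delta_pos":[0,0,6],"rotation":[0,0,0]},{"delta_pos":[0,0,10],"rotation":[0,0,0]},{"delta_pos":[0,0,12],"rotation":[0,0,0]},{"delta_pos":[0,0,12],"rotation":[0,0,0]},{"delta_pos":[0,0,12],"rotation":[0,0,0]},{"delta_pos":[0,0,12],"rotation":[0,0,0]},{"delta_pos":[0,0,10],"rotation":[0,0,0]},{"delta_pos":[0,0,6],"rotation":[0,0,0]}])

```text
time_s: 4.2
position: [0.494, 0.1026, 0.0477]
ee_rot: [[-1.0, 0.003, 0.0], [-0.0, 0.006, -1.0], [-0.003, -1.0, -0.006]]
force: [-0.1, 13.8, 0.9]
finger_gap: 0.0253
```

Call:
apply_moves(steps=[{"delta_pos":[0,0,4],"rotation":[0,0,0]},{"delta_pos":[0,0,4],"rotation":[0,0,0]},{"delta_pos":[0,0,3],"rotation":[0,0,0]},{"delta_pos":[0,0,2],"rotation":[0,0,0]},{"delta_pos":[0,0,1],"rotation":[0,0,0]},{"delta_pos":[0,0,0],"rotation":[0,0,0]},{"delta_pos":[0,0,0],"rotation":[0,0,0]},{"delta_pos":[0,0,0],"rotation":[0,0,0]}])

```text
time_s: 5.0
position: [0.494, 0.0875, 0.0476]
ee_rot: [[-1.0, 0.002, 0.0], [-0.0, 0.003, -1.0], [-0.002, -1.0, -0.003]]
force: [2.1, 7.2, 1.9]
finger_gap: 0.0255
```

```bash
python3 - <<'E'
from h import *
print(ctrl.observe()['force'],ctrl.observe()['position'])
c=shot('side','s1');i=c['img'][:,:,::-1]
cv2.imwrite('pics/s1c.png',cv2.resize(i[180:340,220:360],None,fx=3.7,fy=3.7,interpolation=cv2.INTER_CUBIC))
E
```

```text
[2.11970471 7.19570048 1.93239781] [0.49401101 0.08749393 0.04761834]
```

View pics/s1c.png

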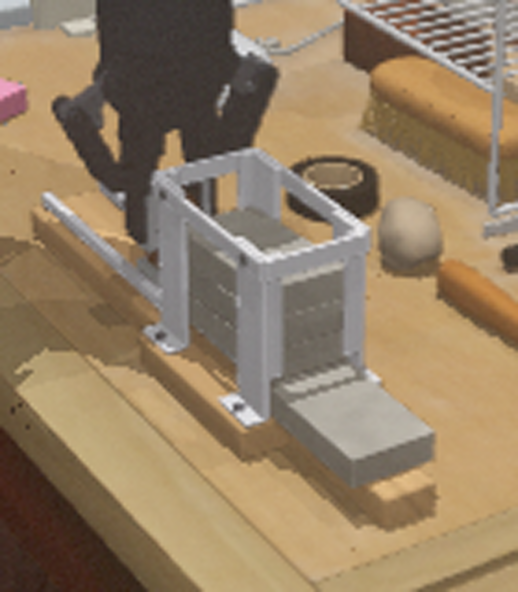

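Call:
apply_moves(steps=[{"delta_pos":[0,0,0],"rotation":[0,0,0]},{"delta_pos":[0,0,0],"rotation":[0,0,0]},{"delta_pos":[0,0,0],"rotation":[0,0,0]},{"delta_pos":[0,0,0],"rotation":[0,0,0]},{"delta_pos":[0,-20,0],"rotation":[0,0,0]},{"delta_pos":[0,-30,0],"rotation":[0,0,0]},{"delta_pos":[0,-35,0],"rotation":[0,0,0]},{"delta_pos":[0,-25,5],"rotation":[0,0,0]}], gripper=85)

```text
time_s: 5.85
position: [0.4937, 0.0812, 0.1594]
ee_rot: [[-1.0, 0.002, 0.001], [-0.001, 0.0, -1.0], [-0.002, -1.0, -0.0]]
force: [0.8, -0.5, -0.7]
finger_gap: 0.0849
```

Call:
apply_moves(steps=[{"delta_pos":[0,-5,30],"rotation":[0,0,0]},{"delta_pos":[0,0,40],"rotation":[0,0,0]},{"delta_pos":[1,0,45],"rotation":[0,0,0]},{"delta_pos":[0,0,45],"rotation":[0,0,0]},{"delta_pos":[0,0,35],"rotation":[0,0,0]},{"delta_pos":[0,0,11],"rotation":[0,0,0]},{"delta_pos":[0,0,0],"rotation":[0,0,0]},{"delta_pos":[0,0,0],"rotation":[0,0,0]}])

```text
time_s: 6.65
position: [0.4923, -0.1245, 0.1621]
ee_rot: [[-1.0, -0.0, 0.0], [-0.0, 0.0, -1.0], [0.0, -1.0, -0.0]]
force: [-0.1, 1.0, 0.6]
finger_gap: 0.0846
```

```bash
python3 - <<'E'
from h import *
plan((.4927,-.124,.017),180,1)
s=ctrl.observe();c=shot('wrist','w2');print(s['force'])
E
```

```text
pos [ 0.4923 -0.1245  0.1621] tot world mm [   0.4    0.5 -145.1] rot [0.02 0.   0.02] tool-frame total (no rot) [ -0.4 145.1  -0.5]
[-0.0, 145.0, -0.0] [0.02, 0.0, 0.02]
[-0.06256613  0.98496953  0.55487632]
```

View pics/w2.png

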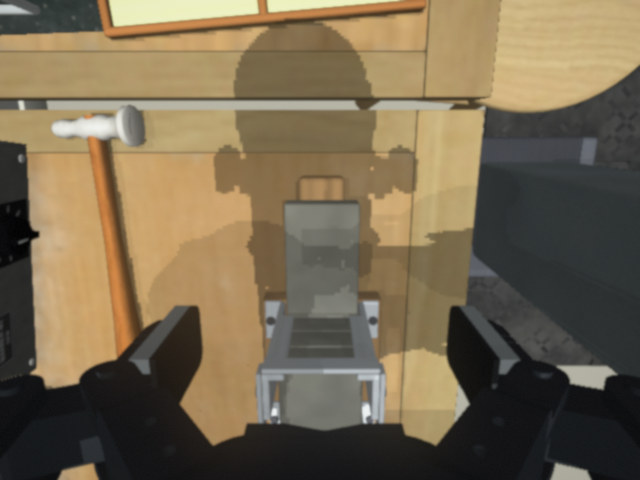

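```bash
python3 - <<'E'
from h import *
c=dict(np.load('pics/w2.npz'));s=ctrl.observe();T=wT(c,s)
print(onplane(c,[(284,202),(359,202),(289,312),(357,312)],.038,T))
print(onplane(c,[(299,177),(343,177)],.02,T))
print(onplane(c,[(106,35),(425,8),(263,12)],.011,T))
E
```

```text
[[ 0.51786454 -0.14574198  0.038     ]
 [ 0.46885856 -0.14577088  0.038     ]
 [ 0.51628671 -0.06772676  0.038     ]
 [ 0.46848028 -0.06775205  0.038     ]]
[[ 0.50889519 -0.16005034  0.02      ]
 [ 0.47869207 -0.1600685   0.02      ]]
[[ 0.63353476 -0.25072614  0.011     ]
 [ 0.42714152 -0.26658626  0.011     ]
 [ 0.53093041 -0.26420291  0.011     ]]
```

Call:
apply_moves(steps=[{"delta_pos":[-1,25,0],"rotation":[0,0,0]},{"delta_pos":[0,30,0],"rotation":[0,0,0]},{"delta_pos":[0,30,0],"rotation":[0,0,0]},{"delta_pos":[0,25,0],"rotation":[0,0,0]},{"delta_pos":[0,20,0],"rotation":[0,0,0]},{"delta_pos":[0,10,0],"rotation":[0,0,0]},{"delta_pos":[0,5,0],"rotation":[0,0,0]},{"delta_pos":[0,0,0],"rotation":[0,0,0]}])

```text
time_s: 7.5
position: [0.4937, -0.1244, 0.0174]
ee_rot: [[-1.0, -0.0, 0.001], [-0.001, -0.0, -1.0], [0.0, -1.0, 0.0]]
force: [-0.1, -0.5, 0.4]
finger_gap: 0.0851
```

Call:
apply_moves(steps=[{"delta_pos":[0,0,0],"rotation":[0,0,0]},{"delta_pos":[0,0,0],"rotation":[0,0,0]},{"delta_pos":[0,0,0],"rotation":[0,0,0]},{"delta_pos":[0,0,0],"rotation":[0,0,0]},{"delta_pos":[0,0,0],"rotation":[0,0,0]},{"delta_pos":[0,0,0],"rotation":[0,0,0]},{"delta_pos":[0,0,0],"rotation":[0,0,0]},{"delta_pos":[0,0,0],"rotation":[0,0,0]}], gripper=30, newtons=60)

```text
time_s: 8.3
position: [0.4942, -0.1249, 0.0185]
ee_rot: [[-1.0, 0.002, 0.001], [-0.001, -0.0, -1.0], [-0.002, -1.0, 0.0]]
force: [-0.6, 1.9, 6.3]
finger_gap: 0.0489
```

```bash
python3 - <<'E'
from h import *
s=ctrl.observe();print(s['force'],s['ft_torque'])
c=shot('wrist','w3')
c=shot('side','s3');i=c['img'][:,:,::-1]
cv2.imwrite('pics/s3c.png',cv2.resize(i[180:340,220:360],None,fx=3.7,fy=3.7,interpolation=cv2.INTER_CUBIC))
E
```

```text
[-0.56453347  1.90360276  6.27906581] [0.4004369  0.51606411 0.06915993]
```

View pics/w3.png

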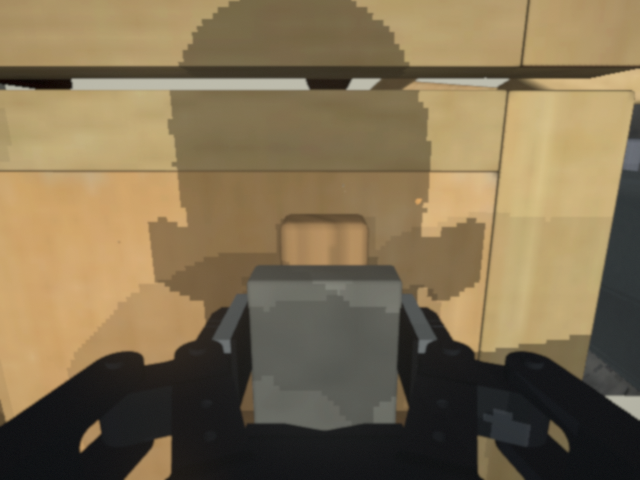

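View pics/s3c.png

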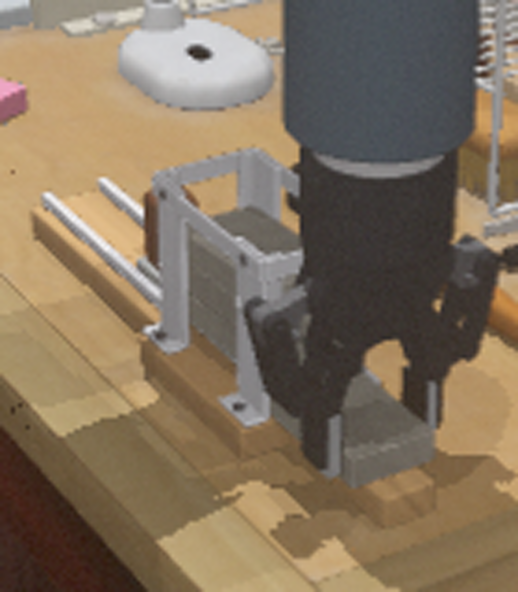

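Call:
apply_moves(steps=[{"delta_pos":[0,0,3],"rotation":[0,0,0]},{"delta_pos":[0,0,5],"rotation":[0,0,0]},{"delta_pos":[0,0,6],"rotation":[0,0,0]},{"delta_pos":[0,0,6],"rotation":[0,0,0]},{"delta_pos":[0,0,6],"rotation":[0,0,0]},{"delta_pos":[0,0,6],"rotation":[0,0,0]},{"delta_pos":[0,0,5],"rotation":[0,0,0]},{"delta_pos":[0,0,5],"rotation":[0,0,0]}], newtons=80)

```text
time_s: 9.2
position: [0.4949, -0.1666, 0.0186]
ee_rot: [[-1.0, 0.003, 0.0], [-0.0, 0.001, -1.0], [-0.003, -1.0, -0.001]]
force: [0.9, 5.0, 6.4]
finger_gap: 0.0484
```

```bash
python3 - <<'E'
from h import *
s=ctrl.observe();print(s['force'],s['ft_torque'],s['position'])
c=shot('side','s4');i=c['img'][:,:,::-1]
cv2.imwrite('pics/s4c.png',cv2.resize(i[180:340,220:380],None,fx=3.7,fy=3.7,interpolation=cv2.INTER_CUBIC))
E
```

```text
[0.86532542 4.99852697 6.40621962] [ 1.45940418  0.01224676 -0.02763888] [ 0.49486753 -0.16655744  0.0185699 ]
```

View pics/s4c.png

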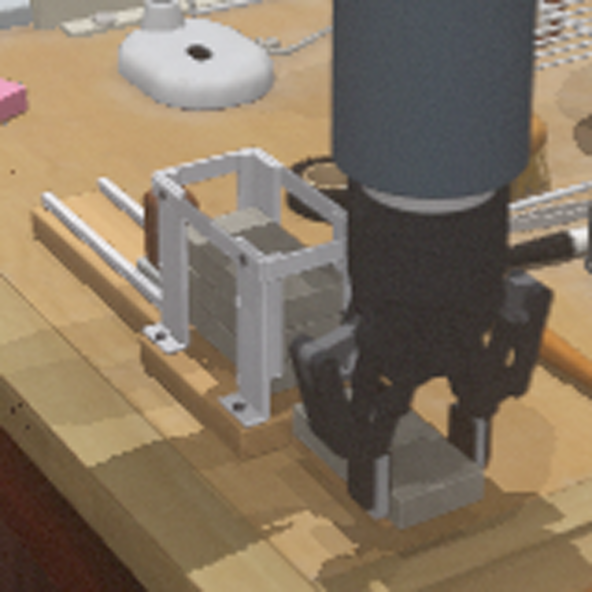

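Call:
apply_moves(steps=[{"delta_pos":[0,-5,1],"rotation":[0,0,0]},{"delta_pos":[0,-10,2],"rotation":[0,0,0]},{"delta_pos":[0,-15,2],"rotation":[0,0,0]},{"delta_pos":[0,-15,5],"rotation":[0,0,0]},{"delta_pos":[0,-15,5],"rotation":[0,0,0]},{"delta_pos":[0,-5,5],"rotation":[0,0,0]},{"delta_pos":[0,0,0],"rotation":[0,0,0]},{"delta_pos":[0,0,0],"rotation":[0,0,0]}])

```text
time_s: 10.05
position: [0.4929, -0.1868, 0.0817]
ee_rot: [[-1.0, -0.001, -0.0], [0.0, 0.0, -1.0], [0.001, -1.0, -0.0]]
force: [-0.4, -0.3, -2.1]
finger_gap: 0.0481
```

```bash
python3 - <<'E'
from h import *
plan((.587,-.354,.08),184.6,10)
s=ctrl.observe();print(s['force'],s['ft_torque'])
c=shot('side','s5');i=c['img'][:,:,::-1]
cv2.imwrite('pics/s5c.png',cv2.resize(i[180:340,220:380],None,fx=3.7,fy=3.7,interpolation=cv2.INTER_CUBIC))
E
```

```text
pos [ 0.4929 -0.1868  0.0817] tot world mm [  94.1 -167.2   -1.7] rot [ 0.03 -4.61  0.06] tool-frame total (no rot) [-94.1   1.5 167.2]
[-9.0, 0.0, 17.0] [0.0, -0.46, 0.01]
[-9.0, 0.0, 17.0] [0.0, -0.46, 0.01]
[-9.0, 0.0, 17.0] [0.0, -0.46, 0.01]
[-9.0, 0.0, 17.0] [0.0, -0.46, 0.01]
[-9.0, 0.0, 17.0] [0.0, -0.46, 0.01]
[-9.0, 0.0, 17.0] [0.0, -0.46, 0.01]
[-9.0, 0.0, 17.0] [0.0, -0.46, 0.01]
[-8.0, 0.0, 17.0] [0.0, -0.46, 0.01]
[-8.0, 0.0, 17.0] [0.0, -0.46, 0.01]
[-8.0, 0.0, 17.0] [0.0, -0.46, 0.01]
[-0.44130886 -0.30044874 -2.12872304] [-0.05223351  0.01244675  0.03732994]
```

View pics/s5c.png

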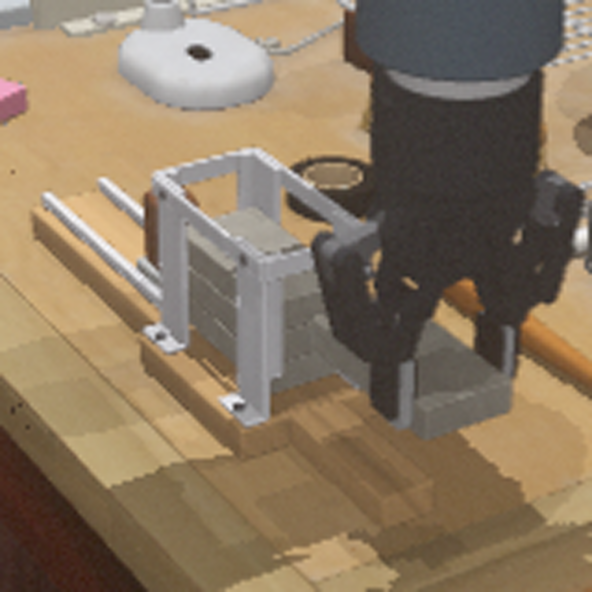

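Call:
apply_moves(steps=[{"delta_pos":[-6,0,12],"rotation":[0,-0.5,0]},{"delta_pos":[-11,0,21],"rotation":[0,-0.6,0]},{"delta_pos":[-15,0,27],"rotation":[0,-0.8,0]},{"delta_pos":[-16,0,30],"rotation":[0,-0.8,0]},{"delta_pos":[-16,0,29],"rotation":[0,-0.8,0]},{"delta_pos":[-12,0,24],"rotation":[0,-0.6,0]},{"delta_pos":[-7,0,15],"rotation":[0,-0.5,0]},{"delta_pos":[-2,0,5],"rotation":[0,0,0]}])

```text
time_s: 10.9
position: [0.5843, -0.3476, 0.0803]
ee_rot: [[-0.997, -0.002, 0.08], [-0.08, 0.001, -0.997], [0.002, -1.0, -0.001]]
force: [-0.3, 1.0, -1.7]
finger_gap: 0.0481
```

```bash
python3 - <<'E'
from h import *
plan((.587,-.354,.005),184.6,1)
c=shot('wrist','w6')
c=shot('side','s6');i=c['img'][:,:,::-1]
cv2.imwrite('pics/s6c.png',cv2.resize(i[230:430,320:560],None,fx=3,fy=3,interpolation=cv2.INTER_CUBIC))
E
```

```text
pos [ 0.5843 -0.3476  0.0803] tot world mm [  2.7  -6.4 -75.3] rot [ 0.06 -0.04  0.13] tool-frame total (no rot) [-2.3 75.3  6.7]
[-2.0, 75.0, 7.0] [0.06, -0.04, 0.13]
```

View pics/s6c.png

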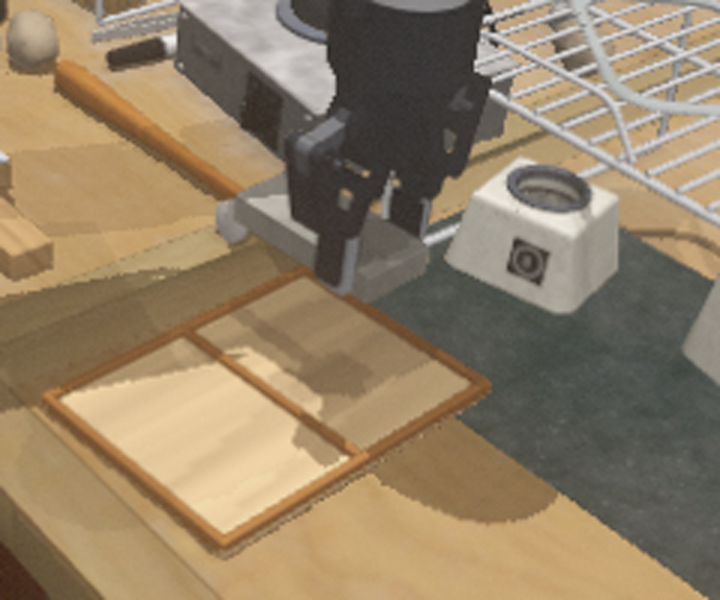

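View pics/w6.png

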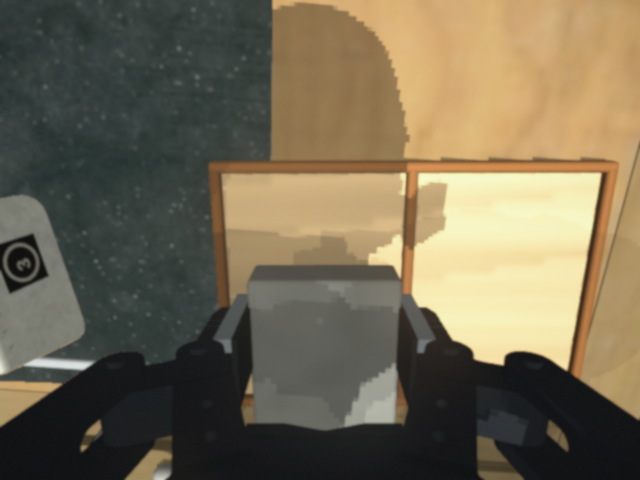

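Call:
apply_moves(steps=[{"delta_pos":[-1,10,3],"rotation":[0,0,0]},{"delta_pos":[-1,15,3],"rotation":[0,0,0]},{"delta_pos":[0,15,0],"rotation":[0,0,0]},{"delta_pos":[0,12,0],"rotation":[0,0,0]},{"delta_pos":[0,10,0],"rotation":[0,0,0]},{"delta_pos":[0,6,0],"rotation":[0,0,0]},{"delta_pos":[0,2,0],"rotation":[0,0,0]},{"delta_pos":[0,1,0],"rotation":[0,0,0]}])

```text
time_s: 11.8
position: [0.5871, -0.3525, 0.0114]
ee_rot: [[-0.997, 0.0, 0.081], [-0.081, -0.0, -0.997], [-0.0, -1.0, 0.0]]
force: [0.6, -0.3, -2.0]
finger_gap: 0.0483
```

Call:
apply_moves(steps=[{"delta_pos":[0,1,0],"rotation":[0,0,0]},{"delta_pos":[0,1,0],"rotation":[0,0,0]},{"delta_pos":[0,1,0],"rotation":[0,0,0]},{"delta_pos":[0,1,0],"rotation":[0,0,0]},{"delta_pos":[0,1,0],"rotation":[0,0,0]},{"delta_pos":[0,0,0],"rotation":[0,0,0]},{"delta_pos":[0,0,0],"rotation":[0,0,0]},{"delta_pos":[0,0,0],"rotation":[0,0,0]}])

```text
time_s: 12.6
position: [0.587, -0.3524, 0.0063]
ee_rot: [[-0.997, 0.0, 0.081], [-0.081, -0.0, -0.997], [-0.0, -1.0, 0.0]]
force: [0.2, 0.3, -1.5]
finger_gap: 0.0482
```

```bash
python3 - <<'E'
from h import *
s=ctrl.observe();print(s['force'],s['ft_torque'],s['position'])
c=shot('side','s7');i=c['img'][:,:,::-1]
cv2.imwrite('pics/s7c.png',cv2.resize(i[230:430,320:560],None,fx=3,fy=3,interpolation=cv2.INTER_CUBIC))
E
```

```text
[ 0.23792539  0.26183463 -1.53749563] [-0.11031968  0.02543747  0.02254419] [ 0.58695657 -0.35243778  0.00632451]
```

View pics/s7c.png

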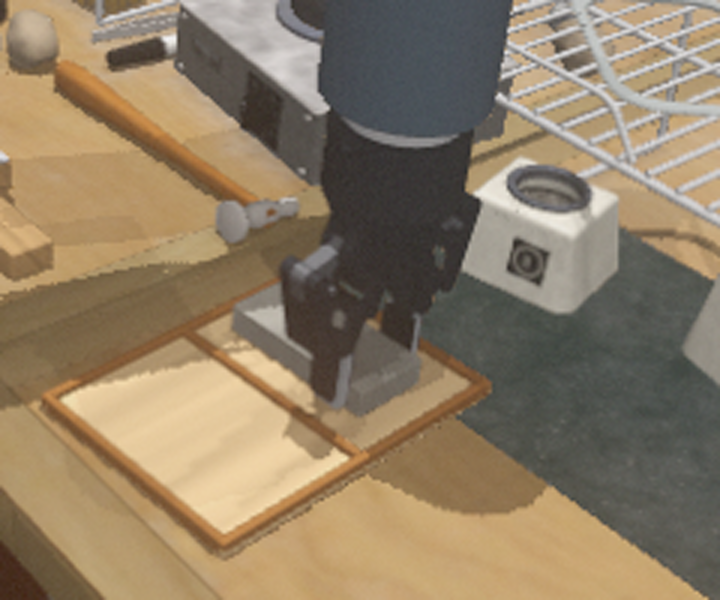

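Call:
apply_moves(steps=[{"delta_pos":[0,0.5,0],"rotation":[0,0,0]},{"delta_pos":[0,0.5,0],"rotation":[0,0,0]},{"delta_pos":[0,0.5,0],"rotation":[0,0,0]},{"delta_pos":[0,0.5,0],"rotation":[0,0,0]},{"delta_pos":[0,0,0],"rotation":[0,0,0]},{"delta_pos":[0,0,0],"rotation":[0,0,0]},{"delta_pos":[0,0,0],"rotation":[0,0,0]},{"delta_pos":[0,0,0],"rotation":[0,0,0]}])

```text
time_s: 13.45
position: [0.5869, -0.3524, 0.0047]
ee_rot: [[-0.997, 0.0, 0.081], [-0.081, -0.0, -0.997], [-0.0, -1.0, 0.0]]
force: [-2.3, 1.7, 5.1]
finger_gap: 0.0482
```

Call:
apply_moves(steps=[{"delta_pos":[0,0,0],"rotation":[0,0,0]},{"delta_pos":[0,0,0],"rotation":[0,0,0]},{"delta_pos":[0,0,0],"rotation":[0,0,0]},{"delta_pos":[0,-5,0],"rotation":[0,0,0]},{"delta_pos":[0,-15,0],"rotation":[0,0,0]},{"delta_pos":[0,-30,0],"rotation":[0,0,0]},{"delta_pos":[0,-30,0],"rotation":[0,0,0]},{"delta_pos":[0,-20,0],"rotation":[0,0,0]}], gripper=58)

```text
time_s: 14.25
position: [0.5878, -0.353, 0.1074]
ee_rot: [[-0.997, 0.003, 0.081], [-0.081, -0.002, -0.997], [-0.003, -1.0, 0.002]]
force: [0.7, 0.1, -0.1]
finger_gap: 0.0579
```

```bash
python3 - <<'E'
from h import *
plan((.493,.088,.16),180,12)
c=shot('side','s8');i=c['img'][:,:,::-1]
cv2.imwrite('pics/s8c.png',cv2.resize(i[200:430,220:560],None,fx=2.3,fy=2.3,interpolation=cv2.INTER_CUBIC))
shot('wrist','w8')
E
```

```text
pos [ 0.5878 -0.353   0.1074] tot world mm [-94.8 441.   52.6] rot [-0.11  4.64 -0.17] tool-frame total (no rot) [  58.6  -53.7 -447.1]
[5.0, -4.0, -37.0] [-0.01, 0.39, -0.01]
[5.0, -4.0, -37.0] [-0.01, 0.39, -0.01]
[5.0, -4.0, -37.0] [-0.01, 0.39, -0.01]
[6.0, -4.0, -37.0] [-0.01, 0.39, -0.01]
[6.0, -4.0, -37.0] [-0.01, 0.39, -0.01]
[6.0, -4.0, -37.0] [-0.01, 0.39, -0.01]
[6.0, -4.0, -37.0] [-0.01, 0.39, -0.01]
[7.0, -4.0, -37.0] [-0.01, 0.39, -0.01]
[7.0, -4.0, -37.0] [-0.01, 0.39, -0.01]
[7.0, -4.0, -37.0] [-0.01, 0.39, -0.01]
[7.0, -4.0, -37.0] [-0.01, 0.39, -0.01]
[8.0, -4.0, -37.0] [-0.01, 0.39, -0.01]
```

View pics/s8c.png

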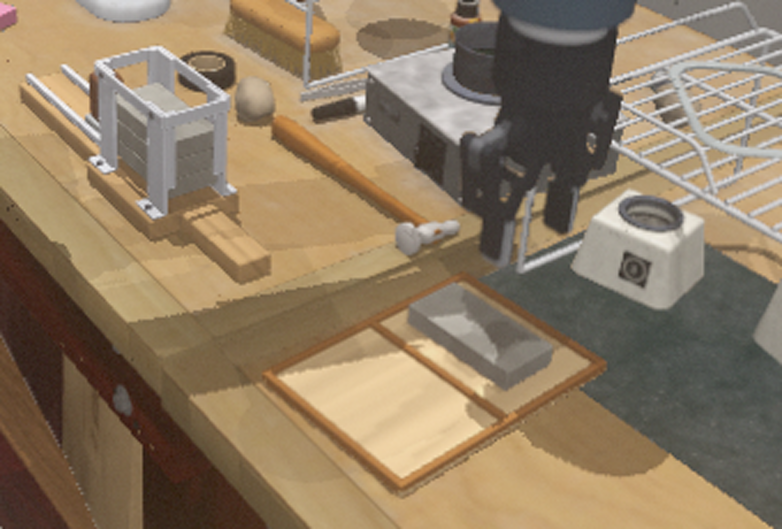

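View pics/w8.png

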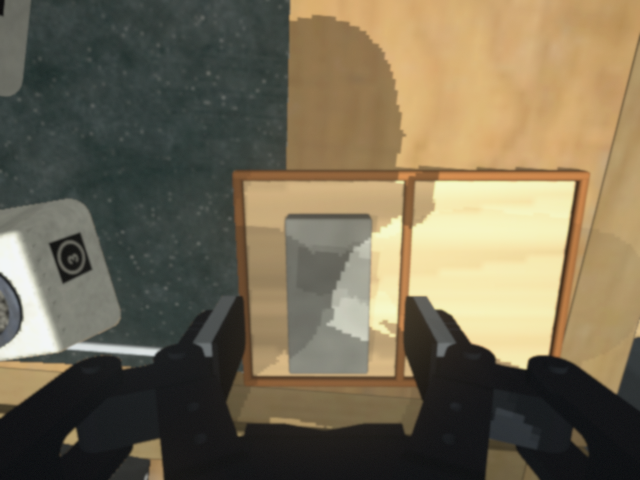

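```bash
python3 - <<'E'
from h import *
c=dict(np.load('pics/w8.npz'));s=ctrl.observe();T=wT(c,s)
S=onplane(c,[(287,221),(371,221),(368,373),(291,373)],.024,T)
R=onplane(c,[(235,172),(587,172),(555,384),(245,384)],.011,T);
print(R.round(4))
o=np.array([.536,-.3293]);y=.08
for P in S: d=P[:2]-o;print((d@[np.cos(y),np.sin(y)]).round(4),(d@[-np.sin(y),np.cos(y)]).round(4))
d=S.mean(0)[:2]-o;print('c',(d@[np.cos(y),np.sin(y)]).round(4),(d@[-np.sin(y),np.cos(y)]).round(4))
d=R[:2].mean(0)[:2]-o;print('front rim mid',(d@[np.cos(y),np.sin(y)]).round(4),(d@[-np.sin(y),np.cos(y)]).round(4))
E
```

```text
[[ 0.6439 -0.3932  0.011 ]
 [ 0.4413 -0.4097  0.011 ]
 [ 0.4284 -0.2711  0.011 ]
 [ 0.6337 -0.2536  0.011 ]]
0.0716 -0.0461
0.0242 -0.0462
0.0232 0.0507
0.0713 0.0509
c 0.0476 0.0023
front rim mid 0.0008 -0.0725
```

Call:
apply_moves(steps=[{"delta_pos":[5,-10,-20],"rotation":[0,0.4,0]},{"delta_pos":[5,-14,-35],"rotation":[0,0.4,0]},{"delta_pos":[5,-15,-40],"rotation":[0,0.5,0]},{"delta_pos":[6,-10,-40],"rotation":[0,0.5,0]},{"delta_pos":[7,-5,-42],"rotation":[0,0.5,0]},{"delta_pos":[8,0,-43],"rotation":[0,0.5,0]},{"delta_pos":[9,0,-43],"rotation":[0,0.5,0]},{"delta_pos":[9,0,-43],"rotation":[0,0.5,0]}], gripper=85, newtons=40)

```text
time_s: 15.15
position: [0.5168, -0.0479, 0.1581]
ee_rot: [[-1.0, -0.0, 0.014], [-0.014, 0.0, -1.0], [0.0, -1.0, -0.0]]
force: [0.6, 0.8, 0.1]
finger_gap: 0.0849
```

```bash
python3 - <<'E'
from h import *
plan((.493,.088,.16),180,5)
E
```

```text
pos [ 0.5168 -0.0479  0.1581] tot world mm [-23.8 135.9   1.9] rot [0.01 0.79 0.01] tool-frame total (no rot) [  21.9   -1.9 -136.2]
[4.0, -0.0, -27.0] [0.0, 0.16, 0.0]
[4.0, -0.0, -27.0] [0.0, 0.16, 0.0]
[5.0, -0.0, -27.0] [0.0, 0.16, 0.0]
[5.0, -0.0, -27.0] [0.0, 0.16, 0.0]
[5.0, -0.0, -27.0] [0.0, 0.16, 0.0]
```

Call:
apply_moves(steps=[{"delta_pos":[5,0,-35],"rotation":[0,0.4,0]},{"delta_pos":[5,0,-35],"rotation":[0,0.4,0]},{"delta_pos":[5,0,-30],"rotation":[0,0,0]},{"delta_pos":[4,0,-23],"rotation":[0,0,0]},{"delta_pos":[3,0,-13],"rotation":[0,0,0]},{"delta_pos":[0,0,0],"rotation":[0,0,0]},{"delta_pos":[0,0,0],"rotation":[0,0,0]},{"delta_pos":[0,0,0],"rotation":[0,0,0]}])

```text
time_s: 15.95
position: [0.4949, 0.0856, 0.1582]
ee_rot: [[-1.0, -0.0, -0.001], [0.001, -0.0, -1.0], [0.0, -1.0, 0.0]]
force: [-0.1, 0.0, 0.1]
finger_gap: 0.0851
```

```bash
python3 - <<'E'
from h import *
plan((.493,.088,.048),180,1)
shot('wrist','w9')
E
```

```text
pos [0.4949 0.0856 0.1582] tot world mm [  -1.9    2.4 -110.2] rot [-0.01 -0.03  0.02] tool-frame total (no rot) [  1.9 110.2  -2.5]
[2.0, 110.0, -2.0] [-0.01, -0.03, 0.02]
```

View pics/w9.png

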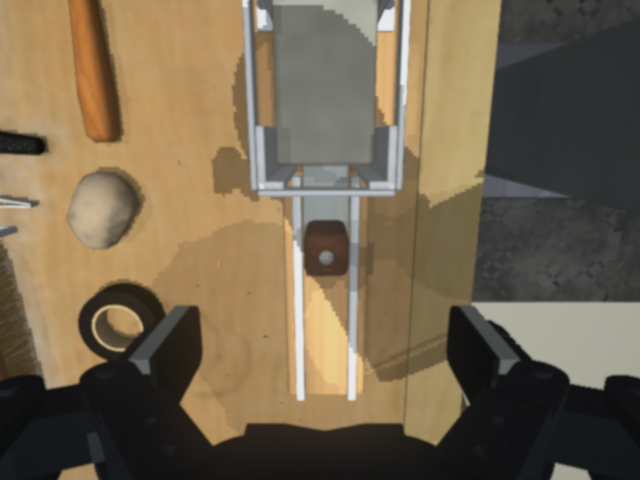

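Call:
apply_moves(steps=[{"delta_pos":[2,25,-1],"rotation":[0,0,0]},{"delta_pos":[0,30,-1],"rotation":[0,0,0]},{"delta_pos":[0,25,0],"rotation":[0,0,0]},{"delta_pos":[0,20,0],"rotation":[0,0,0]},{"delta_pos":[0,10,0],"rotation":[0,0,0]},{"delta_pos":[0,0,0],"rotation":[0,0,0]},{"delta_pos":[0,0,0],"rotation":[0,0,0]},{"delta_pos":[0,0,0],"rotation":[0,0,0]}])

```text
time_s: 16.8
position: [0.4938, 0.0886, 0.0495]
ee_rot: [[-1.0, 0.002, 0.0], [-0.0, 0.001, -1.0], [-0.002, -1.0, -0.001]]
force: [0.6, 0.8, 0.4]
finger_gap: 0.0847
```

Call:
apply_moves(steps=[{"delta_pos":[0,0,0],"rotation":[0,0,0]},{"delta_pos":[0,0,0],"rotation":[0,0,0]},{"delta_pos":[0,0,0],"rotation":[0,0,0]},{"delta_pos":[0,0,0],"rotation":[0,0,0]},{"delta_pos":[0,0,0],"rotation":[0,0,0]},{"delta_pos":[0,0,0],"rotation":[0,0,0]},{"delta_pos":[0,0,0],"rotation":[0,0,0]},{"delta_pos":[0,0,-2],"rotation":[0,0,0]}], gripper=10)

```text
time_s: 17.6
position: [0.4939, 0.0902, 0.0488]
ee_rot: [[-1.0, 0.002, 0.001], [-0.001, -0.0, -1.0], [-0.002, -1.0, 0.0]]
force: [6.7, -2.4, -0.0]
finger_gap: 0.0252
```

Call:
apply_moves(steps=[{"delta_pos":[0,0,-6],"rotation":[0,0,0]},{"delta_pos":[0,0,-10],"rotation":[0,0,0]},{"delta_pos":[0,0,-12],"rotation":[0,0,0]},{"delta_pos":[0,0,-12],"rotation":[0,0,0]},{"delta_pos":[0,0,-12],"rotation":[0,0,0]},{"delta_pos":[0,0,-12],"rotation":[0,0,0]},{"delta_pos":[0,0,-10],"rotation":[0,0,0]},{"delta_pos":[0,0,-6],"rotation":[0,0,0]}])

```text
time_s: 18.4
position: [0.4938, 0.1705, 0.0488]
ee_rot: [[-1.0, 0.002, 0.001], [-0.001, -0.001, -1.0], [-0.002, -1.0, 0.001]]
force: [5.6, -3.1, 0.6]
finger_gap: 0.0254
```

Call:
apply_moves(steps=[{"delta_pos":[0,0,-6],"rotation":[0,0,0]},{"delta_pos":[0,0,-5],"rotation":[0,0,0]},{"delta_pos":[0,0,-4],"rotation":[0,0,0]},{"delta_pos":[0,0,-2],"rotation":[0,0,0]},{"delta_pos":[0,0,-2],"rotation":[0,0,0]},{"delta_pos":[0,0,0],"rotation":[0,0,0]},{"delta_pos":[0,0,0],"rotation":[0,0,0]},{"delta_pos":[0,0,0],"rotation":[0,0,0]}])

```text
time_s: 19.2
position: [0.4938, 0.1894, 0.0488]
ee_rot: [[-1.0, 0.002, 0.001], [-0.001, -0.0, -1.0], [-0.002, -1.0, 0.0]]
force: [5.2, -2.2, 0.5]
finger_gap: 0.0253
```

```bash
python3 - <<'E'
from h import *
c=shot('side','s10');i=c['img'][:,:,::-1]
cv2.imwrite('pics/s10c.png',cv2.resize(i[180:340,220:360],None,fx=3.7,fy=3.7,interpolation=cv2.INTER_CUBIC))
c=shot('top','t10');i=c['img'][:,:,::-1]
cv2.imwrite('pics/t10c.png',cv2.resize(i[235:310,215:415],None,fx=4,fy=4,interpolation=cv2.INTER_CUBIC))
E
```

```text
(no output)
```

View pics/s10c.png

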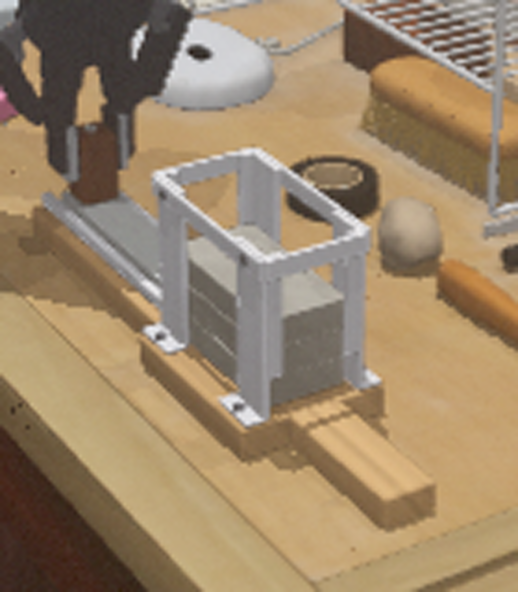

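View pics/t10c.png

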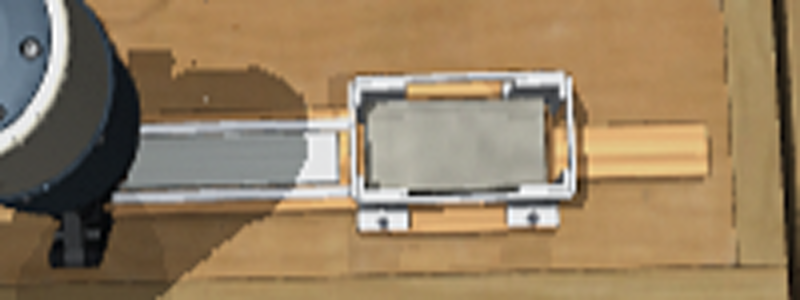

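Call:
apply_moves(steps=[{"delta_pos":[0,0,6],"rotation":[0,0,0]},{"delta_pos":[0,0,12],"rotation":[0,0,0]},{"delta_pos":[0,0,12],"rotation":[0,0,0]},{"delta_pos":[0,0,12],"rotation":[0,0,0]},{"delta_pos":[0,0,12],"rotation":[0,0,0]},{"delta_pos":[0,0,12],"rotation":[0,0,0]},{"delta_pos":[0,0,10],"rotation":[0,0,0]},{"delta_pos":[0,0,8],"rotation":[0,0,0]}])

```text
time_s: 20.1
position: [0.494, 0.1078, 0.0488]
ee_rot: [[-1.0, 0.003, 0.0], [-0.0, 0.005, -1.0], [-0.003, -1.0, -0.005]]
force: [2.4, 10.4, 1.0]
finger_gap: 0.0252
```

Call:
apply_moves(steps=[{"delta_pos":[0,0,5],"rotation":[0,0,0]},{"delta_pos":[0,0,5],"rotation":[0,0,0]},{"delta_pos":[0,0,4],"rotation":[0,0,0]},{"delta_pos":[0,0,2],"rotation":[0,0,0]},{"delta_pos":[0,0,1],"rotation":[0,0,0]},{"delta_pos":[0,0,0],"rotation":[0,0,0]},{"delta_pos":[0,0,0],"rotation":[0,0,0]},{"delta_pos":[0,0,0],"rotation":[0,0,0]}])

```text
time_s: 20.9
position: [0.494, 0.0895, 0.0488]
ee_rot: [[-1.0, 0.002, 0.001], [-0.001, 0.002, -1.0], [-0.002, -1.0, -0.002]]
force: [4.7, 3.0, 1.8]
finger_gap: 0.0252
```

Call:
apply_moves(steps=[{"delta_pos":[0,0,0],"rotation":[0,0,0]},{"delta_pos":[0,0,0],"rotation":[0,0,0]},{"delta_pos":[0,0,0],"rotation":[0,0,0]},{"delta_pos":[0,0,0],"rotation":[0,0,0]},{"delta_pos":[0,-20,0],"rotation":[0,0,0]},{"delta_pos":[0,-30,0],"rotation":[0,0,0]},{"delta_pos":[0,-35,0],"rotation":[0,0,0]},{"delta_pos":[0,-25,5],"rotation":[0,0,0]}], gripper=85)

```text
time_s: 21.7
position: [0.4932, 0.0836, 0.1604]
ee_rot: [[-1.0, 0.002, 0.001], [-0.001, 0.0, -1.0], [-0.002, -1.0, -0.0]]
force: [0.5, -0.2, 0.4]
finger_gap: 0.0851
```

Call:
apply_moves(steps=[{"delta_pos":[0,-5,30],"rotation":[0,0,0]},{"delta_pos":[0,0,40],"rotation":[0,0,0]},{"delta_pos":[1,0,45],"rotation":[0,0,0]},{"delta_pos":[0,0,45],"rotation":[0,0,0]},{"delta_pos":[0,0,35],"rotation":[0,0,0]},{"delta_pos":[0,0,11],"rotation":[0,0,0]},{"delta_pos":[0,0,0],"rotation":[0,0,0]},{"delta_pos":[0,0,0],"rotation":[0,0,0]}])

```text
time_s: 22.5
position: [0.4918, -0.1222, 0.1631]
ee_rot: [[-1.0, -0.0, 0.0], [-0.0, 0.0, -1.0], [0.0, -1.0, -0.0]]
force: [-0.6, -1.2, -0.2]
finger_gap: 0.0853
```

```bash
python3 - <<'E'
from h import *
plan((.493,-.124,.0175),180,1)
shot('wrist','w11')
E
```

```text
pos [ 0.4918 -0.1222  0.1631] tot world mm [   1.2   -1.8 -145.6] rot [0.02 0.01 0.02] tool-frame total (no rot) [ -1.2 145.6   1.9]
[-1.0, 146.0, 2.0] [0.02, 0.01, 0.02]
```

View pics/w11.png

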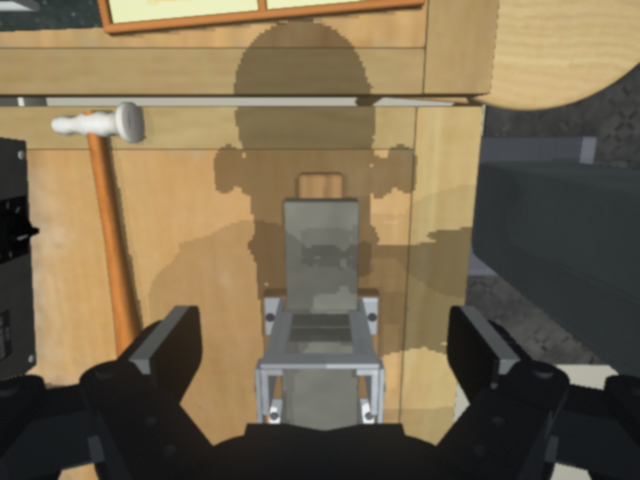

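Call:
apply_moves(steps=[{"delta_pos":[-1,25,1],"rotation":[0,0,0]},{"delta_pos":[0,30,1],"rotation":[0,0,0]},{"delta_pos":[0,30,0],"rotation":[0,0,0]},{"delta_pos":[0,25,0],"rotation":[0,0,0]},{"delta_pos":[0,20,0],"rotation":[0,0,0]},{"delta_pos":[0,10,0],"rotation":[0,0,0]},{"delta_pos":[0,5,0],"rotation":[0,0,0]},{"delta_pos":[0,0,0],"rotation":[0,0,0]}])

```text
time_s: 23.35
position: [0.4931, -0.1241, 0.0184]
ee_rot: [[-1.0, -0.0, 0.001], [-0.001, -0.0, -1.0], [0.0, -1.0, 0.0]]
force: [0.4, 0.6, 0.4]
finger_gap: 0.0854
```

Call:
apply_moves(steps=[{"delta_pos":[0,0,0],"rotation":[0,0,0]},{"delta_pos":[0,0,0],"rotation":[0,0,0]},{"delta_pos":[0,0,0],"rotation":[0,0,0]},{"delta_pos":[0,0,0],"rotation":[0,0,0]},{"delta_pos":[0,0,0],"rotation":[0,0,0]},{"delta_pos":[0,0,0],"rotation":[0,0,0]},{"delta_pos":[0,0,0],"rotation":[0,0,0]},{"delta_pos":[0,0,0],"rotation":[0,0,0]}], gripper=30, newtons=70)

```text
time_s: 24.15
position: [0.4939, -0.1247, 0.0196]
ee_rot: [[-1.0, 0.002, 0.001], [-0.001, -0.0, -1.0], [-0.002, -1.0, 0.0]]
force: [-1.2, 1.5, 6.7]
finger_gap: 0.0483
```

Call:
apply_moves(steps=[{"delta_pos":[0,0,3],"rotation":[0,0,0]},{"delta_pos":[0,0,5],"rotation":[0,0,0]},{"delta_pos":[0,0,6],"rotation":[0,0,0]},{"delta_pos":[0,0,6],"rotation":[0,0,0]},{"delta_pos":[0,0,6],"rotation":[0,0,0]},{"delta_pos":[0,0,6],"rotation":[0,0,0]},{"delta_pos":[0,0,5],"rotation":[0,0,0]},{"delta_pos":[0,0,5],"rotation":[0,0,0]}], newtons=80)

```text
time_s: 24.95
position: [0.4944, -0.1663, 0.0196]
ee_rot: [[-1.0, 0.003, 0.0], [-0.0, 0.001, -1.0], [-0.003, -1.0, -0.001]]
force: [0.3, 4.6, 5.3]
finger_gap: 0.0483
```

```bash
python3 - <<'E'
from h import *
c=shot('side','s12');i=c['img'][:,:,::-1]
cv2.imwrite('pics/s12c.png',cv2.resize(i[180:340,220:380],None,fx=3.7,fy=3.7,interpolation=cv2.INTER_CUBIC))
E
```

```text
(no output)
```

View pics/s12c.png

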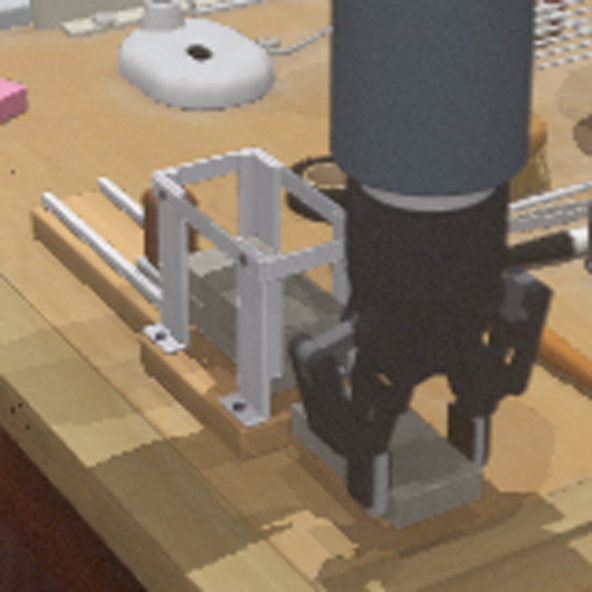

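Call:
apply_moves(steps=[{"delta_pos":[0,-5,1],"rotation":[0,0,0]},{"delta_pos":[0,-10,2],"rotation":[0,0,0]},{"delta_pos":[0,-15,2],"rotation":[0,0,0]},{"delta_pos":[0,-15,5],"rotation":[0,0,0]},{"delta_pos":[0,-15,5],"rotation":[0,0,0]},{"delta_pos":[0,-5,5],"rotation":[0,0,0]},{"delta_pos":[0,0,0],"rotation":[0,0,0]},{"delta_pos":[0,0,0],"rotation":[0,0,0]}])

```text
time_s: 25.8
position: [0.4924, -0.1865, 0.0827]
ee_rot: [[-1.0, -0.001, -0.0], [0.0, 0.001, -1.0], [0.001, -1.0, -0.001]]
force: [0.3, 0.7, -2.0]
finger_gap: 0.0481
```

Call:
apply_moves(steps=[{"delta_pos":[0,0,12],"rotation":[0,-0.5,0]},{"delta_pos":[0,0,21],"rotation":[0,-0.6,0]},{"delta_pos":[0,0,27],"rotation":[0,-0.8,0]},{"delta_pos":[0,0,30],"rotation":[0,-0.8,0]},{"delta_pos":[1,0,30],"rotation":[0,-0.8,0]},{"delta_pos":[2,0,26],"rotation":[0,-0.6,0]},{"delta_pos":[2,0,16],"rotation":[0,-0.5,0]},{"delta_pos":[2,0,10],"rotation":[0,0,0]}])

```text
time_s: 26.6
position: [0.4919, -0.3596, 0.0819]
ee_rot: [[-0.997, -0.002, 0.08], [-0.08, 0.001, -0.997], [0.002, -1.0, -0.001]]
force: [0.3, -0.1, -1.5]
finger_gap: 0.0483
```

```bash
python3 - <<'E'
from h import *
plan((.489,-.360,.012),184.6,1)
c=shot('wrist','w13')
c=shot('side','s13');i=c['img'][:,:,::-1]
cv2.imwrite('pics/s13c.png',cv2.resize(i[230:430,320:560],None,fx=3,fy=3,interpolation=cv2.INTER_CUBIC))
E
```

```text
pos [ 0.4919 -0.3596  0.0819] tot world mm [ -2.9  -0.4 -69.9] rot [ 0.07 -0.04  0.12] tool-frame total (no rot) [ 2.8 69.9  0.2]
[3.0, 70.0, 0.0] [0.07, -0.04, 0.12]
```

View pics/s13c.png

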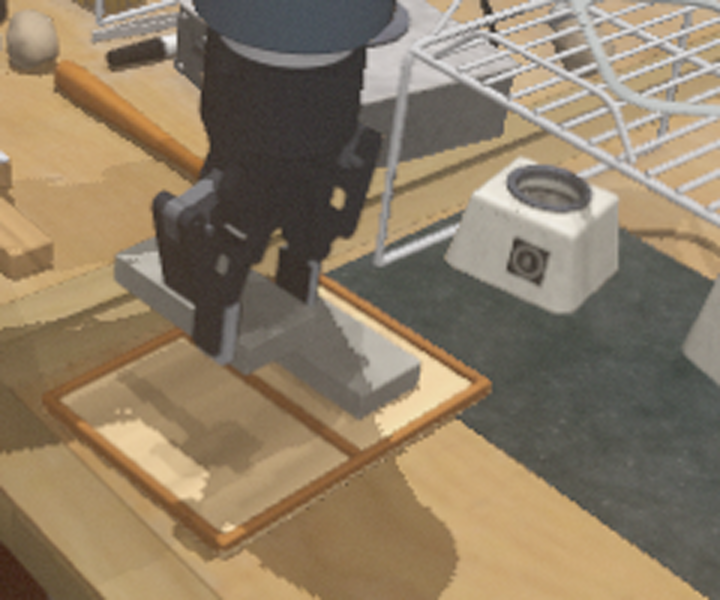

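Call:
apply_moves(steps=[{"delta_pos":[1,10,0],"rotation":[0,0,0]},{"delta_pos":[1,15,0],"rotation":[0,0,0]},{"delta_pos":[1,15,0],"rotation":[0,0,0]},{"delta_pos":[0,12,0],"rotation":[0,0,0]},{"delta_pos":[0,10,0],"rotation":[0,0,0]},{"delta_pos":[0,6,0],"rotation":[0,0,0]},{"delta_pos":[0,2,0],"rotation":[0,0,0]},{"delta_pos":[0,0,0],"rotation":[0,0,0]}])

```text
time_s: 27.5
position: [0.4899, -0.3591, 0.0133]
ee_rot: [[-0.997, 0.0, 0.081], [-0.081, -0.0, -0.997], [-0.0, -1.0, 0.0]]
force: [0.7, -0.6, -1.7]
finger_gap: 0.0482
```

Call:
apply_moves(steps=[{"delta_pos":[0,1,0],"rotation":[0,0,0]},{"delta_pos":[0,1,0],"rotation":[0,0,0]},{"delta_pos":[0,1,0],"rotation":[0,0,0]},{"delta_pos":[0,1,0],"rotation":[0,0,0]},{"delta_pos":[0,1,0],"rotation":[0,0,0]},{"delta_pos":[0,0.5,0],"rotation":[0,0,0]},{"delta_pos":[0,0,0],"rotation":[0,0,0]},{"delta_pos":[0,0,0],"rotation":[0,0,0]}])

```text
time_s: 28.3
position: [0.4897, -0.3591, 0.0078]
ee_rot: [[-0.997, 0.0, 0.081], [-0.081, -0.0, -0.997], [-0.0, -1.0, 0.0]]
force: [-0.1, -0.7, -1.4]
finger_gap: 0.0483
```

Call:
apply_moves(steps=[{"delta_pos":[0,0.5,0],"rotation":[0,0,0]},{"delta_pos":[0,0.5,0],"rotation":[0,0,0]},{"delta_pos":[0,0.5,0],"rotation":[0,0,0]},{"delta_pos":[0,0.5,0],"rotation":[0,0,0]},{"delta_pos":[0,0.3,0],"rotation":[0,0,0]},{"delta_pos":[0,0,0],"rotation":[0,0,0]},{"delta_pos":[0,0,0],"rotation":[0,0,0]},{"delta_pos":[0,0,0],"rotation":[0,0,0]}])

```text
time_s: 29.1
position: [0.4897, -0.3591, 0.0057]
ee_rot: [[-0.997, 0.0, 0.081], [-0.081, -0.0, -0.997], [-0.0, -1.0, 0.0]]
force: [-2.1, 0.5, 1.6]
finger_gap: 0.0484
```

Touching the floor; release and rise.

Call:
apply_moves(steps=[{"delta_pos":[0,0,0],"rotation":[0,0,0]},{"delta_pos":[0,0,0],"rotation":[0,0,0]},{"delta_pos":[0,0,0],"rotation":[0,0,0]},{"delta_pos":[0,-5,0],"rotation":[0,0,0]},{"delta_pos":[0,-15,0],"rotation":[0,0,0]},{"delta_pos":[0,-30,0],"rotation":[0,0,0]},{"delta_pos":[0,-30,0],"rotation":[0,0,0]},{"delta_pos":[0,-20,0],"rotation":[0,0,0]}], gripper=58)

```text
time_s: 29.9
position: [0.4905, -0.3597, 0.1084]
ee_rot: [[-0.997, 0.003, 0.081], [-0.081, -0.002, -0.997], [-0.003, -1.0, 0.002]]
force: [-0.3, -1.3, -0.7]
finger_gap: 0.0579
```

```bash
python3 - <<'E'
from h import *
plan((.493,.088,.16),180,1)
s=ctrl.observe();shot('wrist','w14')
c=shot('side','s14');i=c['img'][:,:,::-1]
cv2.imwrite('pics/s14c.png',cv2.resize(i[200:430,220:560],None,fx=2.3,fy=2.3,interpolation=cv2.INTER_CUBIC))
E
```

```text
pos [ 0.4905 -0.3597  0.1084] tot world mm [  2.5 447.7  51.6] rot [-0.11  4.64 -0.15] tool-frame total (no rot) [ -38.9  -52.4 -445.9]
[-39.0, -52.0, -446.0] [-0.11, 4.64, -0.15]
```

View pics/w14.png

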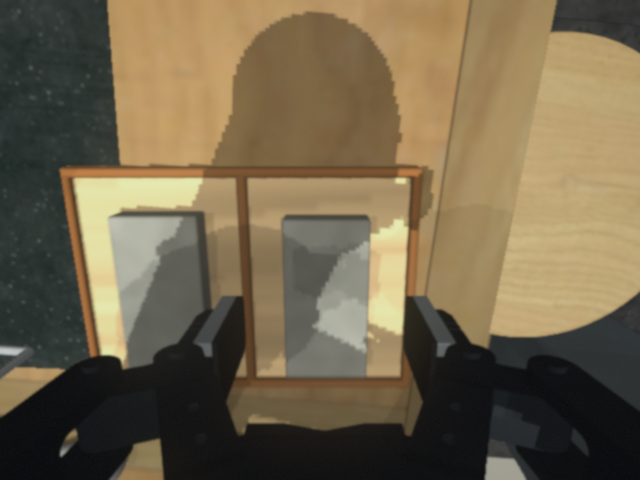

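View pics/s14c.png

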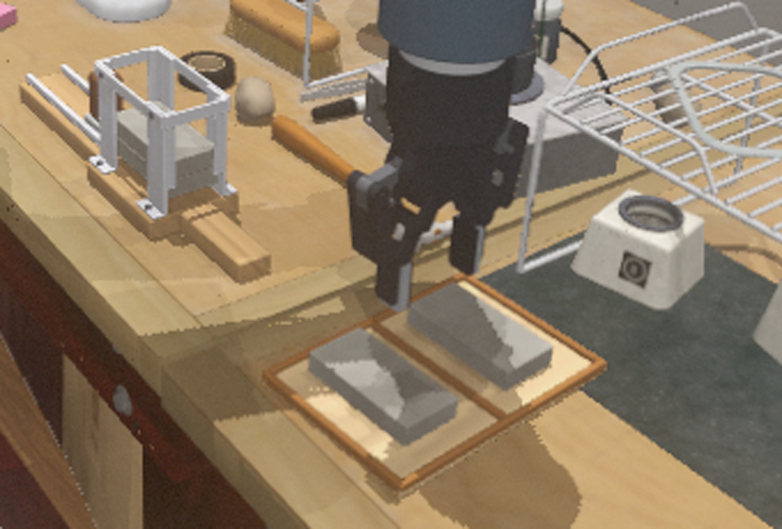

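Call:
apply_moves(steps=[{"delta_pos":[-3,-10,-20],"rotation":[0,0.4,0]},{"delta_pos":[-3,-14,-35],"rotation":[0,0.4,0]},{"delta_pos":[-3,-15,-40],"rotation":[0,0.5,0]},{"delta_pos":[-3,-10,-40],"rotation":[0,0.5,0]},{"delta_pos":[-2,-5,-42],"rotation":[0,0.5,0]},{"delta_pos":[-1,0,-43],"rotation":[0,0.5,0]},{"delta_pos":[-1,0,-43],"rotation":[0,0.5,0]},{"delta_pos":[0,0,-43],"rotation":[0,0.5,0]}], gripper=85, newtons=40)

```text
time_s: 30.8
position: [0.4898, -0.0509, 0.1593]
ee_rot: [[-1.0, -0.0, 0.014], [-0.014, 0.0, -1.0], [0.0, -1.0, -0.0]]
force: [1.1, 0.0, -0.2]
finger_gap: 0.0848
```

Call:
apply_moves(steps=[{"delta_pos":[0,0,-35],"rotation":[0,0.4,0]},{"delta_pos":[0,0,-35],"rotation":[0,0.4,0]},{"delta_pos":[0,0,-30],"rotation":[0,0,0]},{"delta_pos":[0,0,-23],"rotation":[0,0,0]},{"delta_pos":[0,0,-15],"rotation":[0,0,0]},{"delta_pos":[0,0,-4],"rotation":[0,0,0]},{"delta_pos":[0,0,0],"rotation":[0,0,0]},{"delta_pos":[0,0,0],"rotation":[0,0,0]}])

```text
time_s: 31.6
position: [0.4895, 0.0887, 0.1594]
ee_rot: [[-1.0, -0.0, -0.0], [0.0, -0.0, -1.0], [0.0, -1.0, 0.0]]
force: [-0.1, -0.7, 0.5]
finger_gap: 0.085
```

```bash
python3 - <<'E'
from h import *
plan((.493,.0885,.048),180,1)
c=dict(np.load('pics/w14.npz'));
s=dict(position=[.4905,-.3597,.1084],ee_rot=[[-0.997, 0.003, 0.081], [-0.081, -0.002, -0.997], [-0.003, -1.0, 0.002]])
T=wT(c,s);S=onplane(c,[(284,222),(370,222),(367,377),(287,377)],.024,T)
o=np.array([.536,-.3293]);y=.08;d=S[:,:2]-o
print(np.c_[d@[np.cos(y),np.sin(y)],d@[-np.sin(y),np.cos(y)]].round(4))
E
```

```text
pos [0.4895 0.0887 0.1594] tot world mm [   3.5   -0.2 -111.4] rot [-0.02 -0.01  0.02] tool-frame total (no rot) [ -3.6 111.4   0.2]
[-4.0, 111.0, 0.0] [-0.02, -0.01, 0.02]
[[-0.0256 -0.0437]
 [-0.0741 -0.0438]
 [-0.0752  0.0553]
 [-0.0251  0.0554]]
```

Call:
apply_moves(steps=[{"delta_pos":[-4,25,0],"rotation":[0,0,0]},{"delta_pos":[0,30,0],"rotation":[0,0,0]},{"delta_pos":[0,25,0],"rotation":[0,0,0]},{"delta_pos":[0,20,0],"rotation":[0,0,0]},{"delta_pos":[0,11,0],"rotation":[0,0,0]},{"delta_pos":[0,0,0],"rotation":[0,0,0]},{"delta_pos":[0,0,0],"rotation":[0,0,0]},{"delta_pos":[0,0,0],"rotation":[0,0,0]}])

```text
time_s: 32.4
position: [0.4945, 0.0896, 0.0497]
ee_rot: [[-1.0, 0.002, 0.0], [-0.0, 0.001, -1.0], [-0.002, -1.0, -0.001]]
force: [0.2, 0.3, 0.9]
finger_gap: 0.0853
```

Call:
apply_moves(steps=[{"delta_pos":[0,0,0],"rotation":[0,0,0]},{"delta_pos":[0,0,0],"rotation":[0,0,0]},{"delta_pos":[0,0,0],"rotation":[0,0,0]},{"delta_pos":[0,0,0],"rotation":[0,0,0]},{"delta_pos":[0,0,0],"rotation":[0,0,0]},{"delta_pos":[0,0,0],"rotation":[0,0,0]},{"delta_pos":[0,0,0],"rotation":[0,0,0]},{"delta_pos":[0,0,-2],"rotation":[0,0,0]}], gripper=10)

```text
time_s: 33.2
position: [0.494, 0.0911, 0.0488]
ee_rot: [[-1.0, 0.001, 0.001], [-0.001, -0.001, -1.0], [-0.001, -1.0, 0.001]]
force: [2.4, -2.8, 3.0]
finger_gap: 0.0253
```

Call:
apply_moves(steps=[{"delta_pos":[0,0,-6],"rotation":[0,0,0]},{"delta_pos":[0,0,-10],"rotation":[0,0,0]},{"delta_pos":[0,0,-12],"rotation":[0,0,0]},{"delta_pos":[0,0,-12],"rotation":[0,0,0]},{"delta_pos":[0,0,-12],"rotation":[0,0,0]},{"delta_pos":[0,0,-12],"rotation":[0,0,0]},{"delta_pos":[0,0,-10],"rotation":[0,0,0]},{"delta_pos":[0,0,-6],"rotation":[0,0,0]}])

```text
time_s: 34.0
position: [0.4938, 0.1722, 0.0488]
ee_rot: [[-1.0, 0.001, 0.001], [-0.001, -0.0, -1.0], [-0.001, -1.0, 0.0]]
force: [2.0, -4.1, 4.9]
finger_gap: 0.0252
```

Call:
apply_moves(steps=[{"delta_pos":[0,0,-6],"rotation":[0,0,0]},{"delta_pos":[0,0,-5],"rotation":[0,0,0]},{"delta_pos":[0,0,-4],"rotation":[0,0,0]},{"delta_pos":[0,0,-3],"rotation":[0,0,0]},{"delta_pos":[0,0,-2],"rotation":[0,0,0]},{"delta_pos":[0,0,-2],"rotation":[0,0,0]},{"delta_pos":[0,0,0],"rotation":[0,0,0]},{"delta_pos":[0,0,0],"rotation":[0,0,0]}])

```text
time_s: 34.8
position: [0.4938, 0.1935, 0.0488]
ee_rot: [[-1.0, 0.001, 0.001], [-0.001, -0.0, -1.0], [-0.001, -1.0, 0.0]]
force: [2.3, -3.1, 5.6]
finger_gap: 0.0255
```

Release, rise, and look.

Call:
apply_moves(steps=[{"delta_pos":[0,0,0],"rotation":[0,0,0]},{"delta_pos":[0,0,0],"rotation":[0,0,0]},{"delta_pos":[0,0,0],"rotation":[0,0,0]},{"delta_pos":[0,0,0],"rotation":[0,0,0]},{"delta_pos":[0,-20,0],"rotation":[0,0,0]},{"delta_pos":[0,-30,0],"rotation":[0,0,0]},{"delta_pos":[0,-35,0],"rotation":[0,0,0]},{"delta_pos":[0,-35,0],"rotation":[0,0,0]}], gripper=85)

```text
time_s: 35.6
position: [0.493, 0.1933, 0.1695]
ee_rot: [[-1.0, -0.001, 0.0], [-0.0, -0.0, -1.0], [0.001, -1.0, 0.0]]
force: [1.5, 0.3, 0.3]
finger_gap: 0.0852
```

Call:
apply_moves(steps=[{"delta_pos":[0,-10,-35],"rotation":[0,0,0]},{"delta_pos":[0,-10,-40],"rotation":[0,0,0]},{"delta_pos":[0,-10,-40],"rotation":[0,0,0]},{"delta_pos":[0,0,-30],"rotation":[0,0,0]},{"delta_pos":[0,0,-10],"rotation":[0,0,0]},{"delta_pos":[0,0,0],"rotation":[0,0,0]},{"delta_pos":[0,0,0],"rotation":[0,0,0]},{"delta_pos":[0,0,0],"rotation":[0,0,0]}])

```text
time_s: 36.4
position: [0.4935, 0.3473, 0.1986]
ee_rot: [[-1.0, -0.0, -0.001], [0.001, -0.0, -1.0], [0.0, -1.0, 0.0]]
force: [0.1, -0.8, 0.7]
finger_gap: 0.0849
```

```bash
python3 - <<'E'
from h import *
c=shot('side','s15');i=c['img'][:,:,::-1]
cv2.imwrite('pics/s15c.png',cv2.resize(i[180:430,220:560],None,fx=2.3,fy=2.3,interpolation=cv2.INTER_CUBIC))
c=shot('top','t15');i=c['img'][:,:,::-1]; P=pts(c)
cv2.imwrite('pics/t15c.png',cv2.resize(i[195:310,215:515],None,fx=2.6,fy=2.6,interpolation=cv2.INTER_CUBIC))
a=dict(np.load('pics/top0.npz'))
print('stack top z',np.nanmedian(P[262:278,315:345,2]),'before',np.nanmedian(pts(a)[262:278,315:345,2]))
print(ctrl.observe()['position'])
for v,u in((273,245),(274,240),(272,250)):print(P[v,u])
E
```

```text
stack top z 0.0576656635814512 before 0.09366157224450988
[0.4936341  0.34739666 0.19878496]
[0.49746417 0.18007273 0.03823334]
[0.49072207 0.18532702 0.08237688]
[0.49973097 0.16893738 0.03587508]
```

View pics/s15c.png

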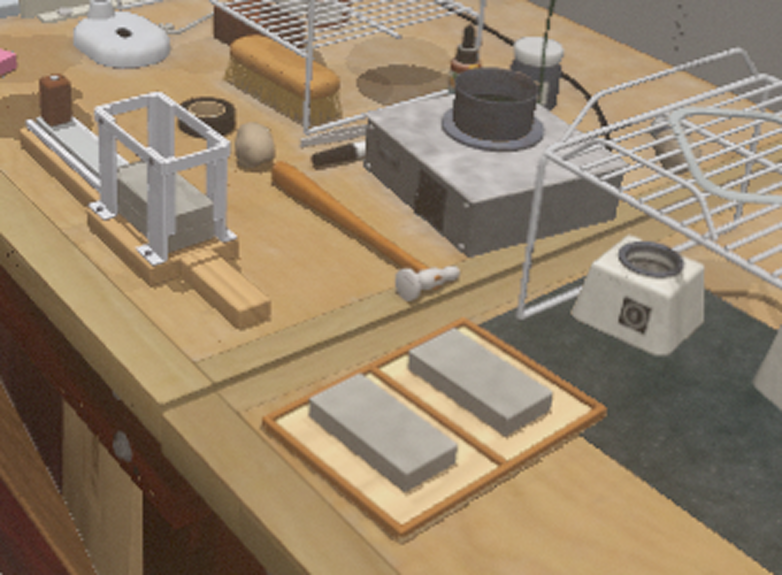

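View pics/t15c.png

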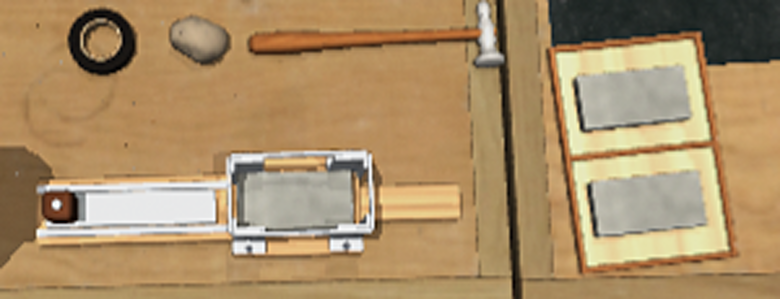

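```bash
python3 -c "
from workcell import close_job
print(close_job())"
```

```text
the job is handed in; nothing more can be done
None
```

I fed the two bottom stones out one at a time with the pusher, drew each one clear of the gate, and lowered it onto the tray floor before letting go. I then pulled the pusher back, moved the arm away from everything and handed the job in at about 36 s.

| Check | Measured | Allowed |
|---|---|---|
| First stone, tray frame (x, y) | +48, +2 mm | x 26 to 76 mm, y within ±25 mm |
| Second stone, tray frame (x, y) | −50, +6 mm | x −76 to −26 mm, y within ±25 mm |
| Drop in the top of the pile | 36 mm (94 to 58 mm) | two stone thicknesses, 36 mm |

- **Stones in the tray:** both lie flat, lengthwise, one in each bay. The positions come from wrist camera pictures taken just after each release.
- **Magazine:** in the final pictures the two upper stones lie flat on the deck. Their absolute height read about 2 mm high, but it read 2 mm high before the start too.
- **Pusher:** it is back near the rear end of its track. I drew it back until the tool was at y = 0.1935, where its grip should be at zero. I did not measure the joint itself after letting go.
- **Bystanders:** the hammer, tape roll and rock look unmoved in the final pictures. I did not measure their positions.

No check failed.

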